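# Swing a carton round the rack upright into its bay

### The job

The brown carton stands on the bench in front of the small rack's front right blue upright, its label facing sideways. Slide it, do not lift it: push its free end so that it pivots against that upright and makes a quarter turn into the bay, then push it in so that it stands square, close beside the upright, with its label facing out of the bay (towards the robot) and level with the upright's front face. Do not knock the rack, and leave everything else where it is.

Things in the scene. Friction and masses are not known exactly. Their poses are not given: they have to be found in the camera images.
- carton: Closed brown carton, 110 x 110 mm, 55 mm high, about 0.5 kg; too wide to grip. Origin: centre of its underside. White label with a red band, wrapping on to the top, on its own -x face, which at first points to the right (rack's -y). It starts just in front of the upright, overlapping it by 14 to 34 mm. It needs a clockwise quarter turn seen from above: its yaw then equals the rack's.
- label (a point): Point at the middle of the carton's labelled face: 55 mm from the carton's centre along its -x, 27.5 mm above its underside.
- rack: Fixed bench-top rack: four blue uprights, 520 mm apart in y, 260 mm in x, under an open wire shelf. Origin: foot centre of the FRONT RIGHT upright as the robot sees it. x points into the bay, away from the robot; y left along the front, into the bay's width. Beam undersides 231 mm up, front beam level with the uprights' front (18 mm before the origin): inside, lean the tool back 30 to 45 degrees.
- upright: The rack's front right upright, fixed, 36 x 36 mm, 300 mm high; origin and axes as rack. The carton pivots on its front left edge. At the end the carton's right side is close against its left face (18 mm left of the origin; carton centre 73 mm left) and the labelled face level with its front face (18 mm in front of the origin). Cardboard slides on everything here at friction about 0.4.
- white_box: Bystander: white box with blue band, 120 x 90 mm, 70 mm high, in the bay, 0.31 to 0.34 m left of the upright. Origin: centre of underside.
- filter: Bystander: blue round filter, 77 mm in diameter, 84 mm high, on the bench to the right of the upright. Origin: centre of underside.
- bin: Bystander: open grey-blue stock bin, 200 x 140 mm, 75 mm high, on the bench to the left. Origin: centre of underside.
- bearing: Bystander: steel bearing ring, 62 mm in diameter, 16 mm high, lying in the bin. Origin: centre of underside.
- tape: Bystander: roll of brown packing tape, 90 mm in diameter, 48 mm high, on the bench to the right. Origin: centre of underside.
- scanner: Bystander: hand scanner, black and grey, 150 x 66 mm, 34 mm high, lying on the bench to the right. Origin: underside, in the handle.
- small_box: Bystander: small kraft box, 85 x 60 mm, 28 mm high, on the bench to the right. Origin: centre of underside.
- brush: Bystander: hand brush lying on the bench to the right, in front. Origin: underside.

How it is judged:
By the outcome, as a careful person would: the job done as asked, in the order asked, and still so for the second after the job is handed in, with the robot touching nothing.
It also fails if it takes over 72 s, if anything falls off the work surface, if the arm or the gripper's body presses on something with over 40 N, if the wrist force passes 120 N, or if a joint passes its speed limit or range.

### The arm

A 6-joint arm with a two-finger parallel gripper is mounted at the origin on the work surface. World frame = base frame: x ahead of the robot, y to its left, z up, the work surface at z = 0. Lengths are in mm, angles in rad, forces in N, time in s.
With the tool pointing down it reaches from about 350 to 975 mm from the base axis. Payload 7.1 kg.
Tool frame: the origin (TCP) lies at the very end of the fingers, on their centre line; the grasp point (between the pads) lies 19 mm behind it; y points along the fingers, z is the direction in which the jaws open and shut, and the axes are right-handed (so a half turn about y gives the same grasp; the last joint's range is limited). The gripper opens to 88 mm and grips with 3 to 60 N. Pads are 20 mm wide; open, the fingers measure 115 mm over their backs; the gripper's body (75 mm by 178 mm) begins 61 mm behind the grasp point.
Start: joints at [1.134, 0.423, 1.63, -0, 1.089, -0.019], TCP at [253.562, 571.237, 222.675] pointing down, gripper open.
Joint ranges: [-3, 3], [-0.9, 2.11], [0.09, 2.58], [-1.31, 4.45], [0.11, 2.69], [-2.54, 2.54]. Speed limits (rad/s): [2.39, 2.39, 3.01, 3.14, 3.14, 3.14].

### API

Orientations are given as a rotation vector (axis times angle).
In Python, from workcell import ctrl gives the robot as it stands.
- The arm moves only by the shell command python3 -m jog 'ROWS'. ROWS is JSON, a list of rows, each a list of 3 entries, a list of its own where there are three numbers: the opening, from 0 (shut) to 1 (fully open), then the shift along the tool's x, y, z in cm, then the turn, a rotation vector about the tool's x, y, z in rad. In form: [[claw, [dx, dy, dz], [wx, wy, wz]], ...]. A call has 1 to 8 rows; each row is the pose to reach, as a shift and turn from the pose commanded when the call began, along the tool's axes at that moment; what a row does not reach only later rows make up. A row lasts 1/10 s, in which the tool goes at most 50 mm and 8.59 degrees, less where a joint would pass 70% of its speed; a pose out of reach is approached as far as the arm can. A call with a gripper value outside its range is refused whole. The fingers move at their own pace and stop on an object; the grip force is fixed at half the most. Time passes only in rows, so rows that repeat a pose let the fingers close. It gives the time, the measured TCP pose, the force and the opening at its end, in the units of the state.
- ctrl.get_obs(): the state, without advancing time (a new reading comes with each control period).
- ctrl.get_image(name): name is "side" or "top" or "wrist"; returns a dict with "color" (400x640x3 uint8, red, green, blue), "z_map" (400x640 float32, mm along the optical axis (not along the pixel's ray), 0 where there is no reading), "fx", "fy", "cx", "cy" (pixels), "pose" (4x4, takes a point from camera to world coordinates). Camera axes: x right, y down, z forward; pixel columns grow to the right and rows downward; lengths in mm; the calibration is good to about 2 mm. A picture is of the moment at which its call begins.
- ctrl.close_job(): hands the job in, once; it reports no verdict.
The state is a dict: "t": time; "qpos": joint angles; "qvel": joint speeds; "joint_torque": joint torques, N m; "ee_pos": TCP position; "orientation": TCP orientation; "ft_force": force on the tool from outside, world axes, zero at the start; "moment": the same for the moment, N m; "width": finger opening in mm.
Only numpy, scipy, OpenCV 4.12 (cv2) and the standard library are available. Lean on these libraries where they do the work, as an engineer would, in place of code of your own. Each camera call takes 0.05 s, during which the arm holds its last target.

## Working session

There is one attempt and no reset: what is moved stays moved. The work goes in short steps, Python scripts to look and compute and a shell command to move; the robot and the scene stay as the last step left them, time stands still between calls to the robot, and variables do not carry over. Pictures are saved under pics/ and viewed, and the job is handed in when it is done.

```bash
ls; mkdir -p pics; python3 - <<'E'
from workcell import ctrl
import cv2
o=ctrl.get_obs()
print(o)
for n in("side","top","wrist"):
    im=ctrl.get_image(n)
    cv2.imwrite(f"pics/{n}0.png",im["color"][...,::-1])
    import numpy as np
    np.savez(f"pics/{n}0.npz",**im)
    print(n,im["fx"],im["cx"],im["cy"],np.round(im["pose"],3).tolist())
E
```

```text
pics
{'t': 0.0, 'qpos': array([ 1.13406618e+00,  4.23853913e-01,  1.63070549e+00, -2.00137970e-05,
        1.08857927e+00, -1.90041533e-02]), 'qvel': array([-0.00086502, -0.00141353,  0.00091296, -0.00061021, -0.00135816,
        0.0015223 ]), 'joint_torque': array([-3.65057705e-03, -5.44629371e+01, -2.73663533e+01,  6.41296967e-02,
        2.30082963e-02, -8.49403023e-05]), 'ee_pos': array([253.29724792, 570.75479749, 221.88744384]), 'orientation': array([-1.54736547,  0.32797232, -0.32744762]), 'ft_force': array([-0.00792555, -0.02501427,  0.22149073]), 'moment': array([-0.05011805, -0.02478232, -0.05649404]), 'width': 88.00702187062016}
side 502.89649421771395 321.4907013871617 204.34380311912375 [[0.997, -0.03, 0.068, 442.11], [-0.071, -0.635, 0.769, -1012.796], [0.021, -0.772, -0.635, 890.831], [0.0, 0.0, 0.0, 1.0]]
top 442.85661835516737 317.7382192382192 199.99073114177622 [[0.028, -0.977, 0.21, 256.561], [-1.0, -0.028, 0.002, -2.365], [0.004, -0.21, -0.978, 1283.98], [0.0, 0.0, 0.0, 1.0]]
wrist 311.8438712449952 320.19033299034436 201.16503720098757 [[0.406, 0.874, 0.267, 178.51], [0.914, -0.388, -0.121, 603.905], [-0.002, 0.293, -0.956, 383.759], [0.0, 0.0, 0.0, 1.0]]
```

View pics/top0.png

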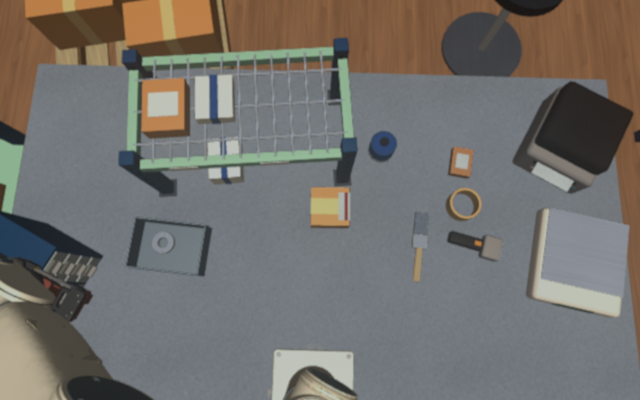

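View pics/side0.png

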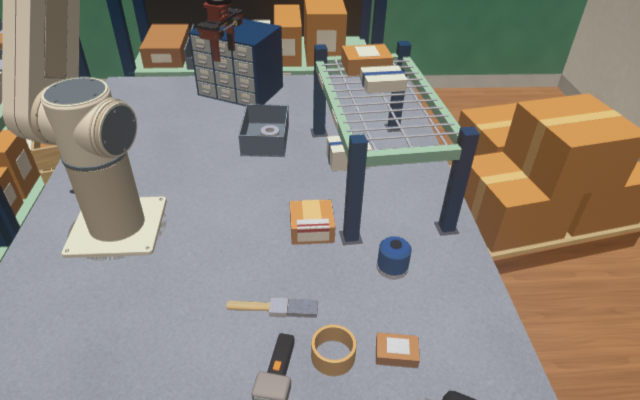

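View pics/wrist0.png

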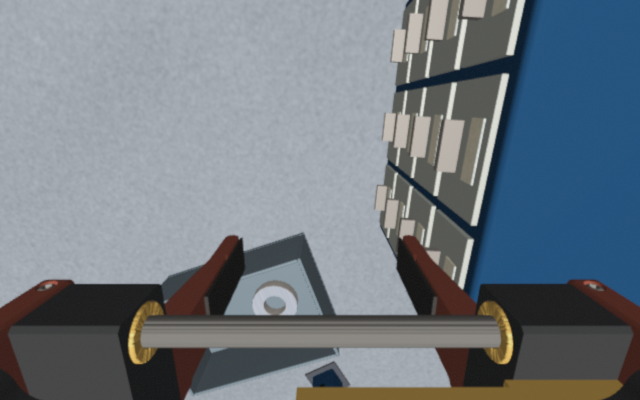

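The top view shows the carton at about (330,207), with its label on the right edge at x≈347. The upright's top is at (348,147) and its foot near (343,182). In the side view the upright foot is near (350,238) and the carton near (312,222). Next I measure.

```bash
cat > h.py <<'E'
import numpy as np, cv2
def cloud(im):
    z=im["z_map"].astype(float); v,u=np.mgrid[:400,:640]
    P=np.stack([(u-im["cx"])/im["fx"]*z,(v-im["cy"])/im["fy"]*z,z],-1)
    T=np.array(im["pose"]); W=P@T[:3,:3].T+T[:3,3]; W[z==0]=np.nan
    return W
def ray(im,u,v,h):
    T=np.array(im["pose"]); d=T[:3,:3]@np.array([(u-im["cx"])/im["fx"],(v-im["cy"])/im["fy"],1.]); c=T[:3,3]
    return c+d*(h-c[2])/d[2]
def rect(pts):
    (c,s,a)=cv2.minAreaRect(pts.astype(np.float32)); return np.round(c,1),np.round(s,1),round(a,2)
E
python3 - <<'E'
from h import *
for n in("top","side"):
    im=dict(np.load(f"pics/{n}0.npz"));W=cloud(im);c=im["color"].astype(int)
    hsv=cv2.cvtColor(im["color"],cv2.COLOR_RGB2HSV)
    x,y,z=W[...,0],W[...,1],W[...,2]
    m=(z>48)&(z<62)&(abs(y+20)<110)&(x>330)&(x<560)
    k=m&(hsv[...,1]>0)
    l,lab,st,ce=cv2.connectedComponentsWithStats(k.astype(np.uint8))
    for i in range(1,l):
        if st[i,4]>60:
            p=W[lab==i]; print(n,"carton?",st[i],rect(p[:,:2]),np.round(np.nanmedian(p[:,2]),1))
    blue=(hsv[...,0]>100)&(hsv[...,0]<130)&(c[...,2]<110)&(hsv[...,1]>80)
    m=blue&(z>290)&(z<312)&(x>300)
    l,lab,st,ce=cv2.connectedComponentsWithStats(m.astype(np.uint8))
    for i in range(1,l):
        if st[i,4]>40:
            p=W[lab==i]; print(n,"up top",st[i],rect(p[:,:2]),np.round(np.nanmedian(p[:,2]),1),np.round(np.nanmin(p,0),0),np.round(np.nanmax(p,0),0))
    m=(z>20)&(z<220)&blue&(abs(y+60)<150)&(x>400)&(x<640)
    l,lab,st,ce=cv2.connectedComponentsWithStats(m.astype(np.uint8))
    for i in range(1,l):
        if st[i,4]>40:
            p=W[lab==i]; print(n,"col",st[i],rect(p[:,:2]),np.round(np.nanmin(p,0),0),np.round(np.nanmax(p,0),0))
    # scene heights map
    im2=cv2.resize(im["color"][100:240,230:420] if n=="top" else im["color"][120:280,250:440],None,fx=4,fy=3.5,interpolation=2)
    cv2.imwrite(f"pics/{n}crop.png",im2[...,::-1])
E
```

```text
top carton? [ 310  187   40   39 1474] (array([505.2, -33.3]), array([109. , 110.5]), 0.5) 55.6
top up top [335  39  13  13 153] (array([860.3, -46.2]), array([33.8, 29.9]), 1.22) 300.8 [843. -61. 295.] [877. -31. 305.]
top up top [123  50  13  13 154] (array([813.7, 471. ]), array([33.7, 31.4]), 6.52) 300.9 [797. 454. 294.] [831. 487. 305.]
top up top [342 138  15  15 192] (array([601.9, -68.5]), array([31.2, 33.2]), 6.27) 300.1 [585. -86. 293.] [619. -53. 305.]
top up top [119 151  15  15 205] (array([555.8, 446.7]), array([33.1, 34.2]), 3.02) 300.4 [539. 429. 291.] [572. 464. 305.]
side carton? [ 290  200   46   32 1305] (array([503.7, -37.6]), array([110. , 116.4]), 0.91) 55.4
side up top [398  41  13   8  41] (array([809.6, 459.9]), array([26.2, 40.7]), 53.33) 297.0 [797. 445. 290.] [831. 483. 302.]
```

View pics/topcrop.png

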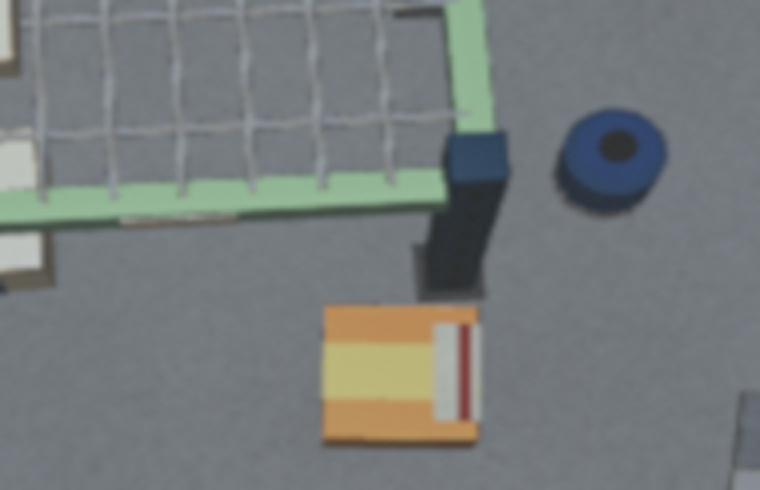

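View pics/sidecrop.png

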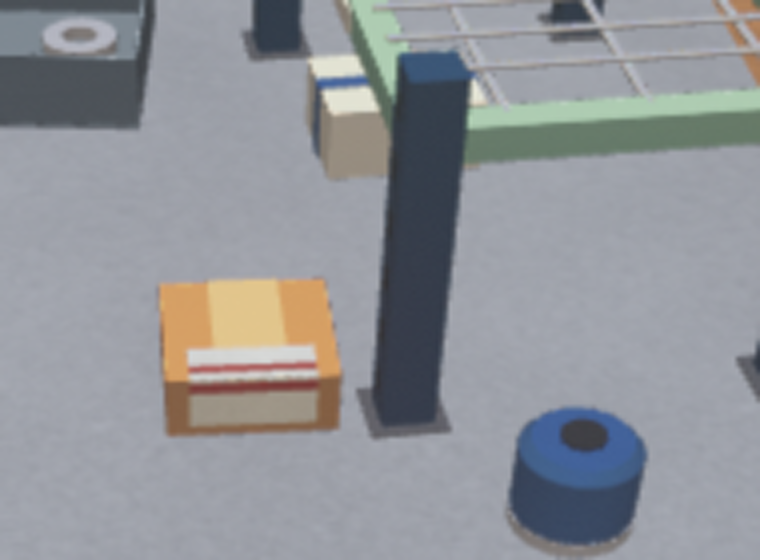

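```bash
cat >> h.py <<'E'
from scipy.spatial.transform import Rotation as Ro
def Rt(lean,az,sgn):
    L=np.radians(lean);a=np.radians(az)
    y=np.array([np.sin(L)*np.cos(a),np.sin(L)*np.sin(a),-np.cos(L)])
    z=sgn*np.array([-np.sin(a),np.cos(a),0]); x=np.cross(y,z)
    return np.stack([x,y,z],1)
def go(o,pos,R=None):
    R0=Ro.from_rotvec(o["orientation"]).as_matrix()
    d=R0.T@(np.array(pos)-o["ee_pos"])/10
    w=np.zeros(3) if R is None else Ro.from_matrix(R0.T@R).as_rotvec()
    print("shift cm",np.round(d,2),"turn",np.round(w,3),"ang",round(np.degrees(np.linalg.norm(w)),1),"n>=",np.linalg.norm(d)/5)
# rack
U=np.array([601.9,-68.5]); YAW=0.0877
def rack2w(x,y): c,s=np.cos(YAW),np.sin(YAW); return U+np.array([c*x-s*y,s*x+c*y])
def w2rack(p): c,s=np.cos(YAW),np.sin(YAW); d=np.asarray(p)-U; return np.stack([c*d[...,0]+s*d[...,1],-s*d[...,0]+c*d[...,1]],-1)
E
python3 - <<'E'
from h import *
from workcell import ctrl
o=ctrl.get_obs(); R0=Ro.from_rotvec(o["orientation"]).as_matrix(); print(R0.round(3))
im=dict(np.load("pics/wrist0.npz")); print("cam in tool",R0.T@(im["pose"][:3,3]-o["ee_pos"]))
for s in(1,-1):
    R=Rt(38,0,s); print(s,"cam off",R@(R0.T@(im["pose"][:3,3]-o["ee_pos"])))
    go(o,[380,300,240],R)
E
```

```text
[[ 0.914 -0.     0.406]
 [-0.406 -0.001  0.914]
 [-0.    -1.    -0.001]]
cam in tool [ -81.8506564  -161.67713111   -0.36537945]
1 cam off [-164.0375785    -0.36537945   77.01102205]
shift cm [ 22.56  -1.77 -19.62] turn [ 0.14  -0.402 -0.654] ang 44.7 n>= 5.990429500392046
-1 cam off [-35.03918363   0.36537945 177.7956138 ]
shift cm [ 22.56  -1.77 -19.62] turn [0.893 2.591 0.191] ang 157.4 n>= 5.990429500392046
```

```bash
python3 -m jog '[[0,[11,-0.9,-9.8],[0.07,-0.2,-0.33]],[0,[22.5,-1.8,-19.6],[0.14,-0.4,-0.65]],[0,[22.5,-1.8,-19.6],[0.14,-0.4,-0.65]],[0,[22.5,-1.8,-19.6],[0.14,-0.4,-0.65]],[0,[22.5,-1.8,-19.6],[0.14,-0.4,-0.65]],[0,[22.5,-1.8,-19.6],[0.14,-0.4,-0.65]],[0,[22.5,-1.8,-19.6],[0.14,-0.4,-0.65]],[0,[22.5,-1.8,-19.6],[0.14,-0.4,-0.65]]]'
python3 - <<'E'
from h import *
from workcell import ctrl
o=ctrl.get_obs(); print(o["qpos"],o["width"],o["t"])
go(o,[400,-32,150],Rt(38,0,1))
go(o,[400,-32,25],Rt(38,0,1))
E
```

```text
t: 0.95
ee_pos: [379.9, 300.0, 240.9]
orientation: [-1.506, -0.513, -0.52]
ft_force: [0.4, -0.2, 0.1]
width: 27.1
[ 0.97233806  0.09452549  2.22720605 -0.97749779  0.65692399  0.15806445] 27.115493755102573 0.95
shift cm [ -3.82   8.39 -33.22] turn [-0.001 -0.005 -0.003] ang 0.3 n>= 6.895604039497785
shift cm [-11.48  18.27 -33.27] turn [-0.001 -0.005 -0.003] ang 0.3 n>= 7.930141313226462
```

```bash
python3 -m jog '[[0,[-0.6,1.2,-4.8],[0,0,0]],[0,[-1.2,2.4,-9.6],[0,0,0]],[0,[-1.8,3.6,-14.4],[0,0,0]],[0,[-2.4,4.8,-19.2],[0,0,0]],[0,[-3,6,-24],[0,0,0]],[0,[-3.5,7.2,-28.8],[0,0,0]],[0,[-3.8,8.4,-33.2],[0,0,0]],[0,[-3.8,8.4,-33.2],[0,0,0]]]'
python3 - <<'E'
from h import *
from workcell import ctrl
o=ctrl.get_obs(); print(o["qpos"],o["t"])
go(o,[405,-32,25],Rt(38,0,1))
E
```

```text
t: 1.75
ee_pos: [395.8, 13.0, 194.1]
orientation: [-1.564, -0.48, -0.517]
ft_force: [0.7, -0.2, 0.5]
width: 0.7
[ 0.08472751 -0.03413746  2.52055316 -1.3099007   0.10878151 -0.1875683 ] 1.75
shift cm [-9.23 14.41 -3.76] turn [ 0.055 -0.005 -0.031] ang 3.6 n>= 3.504225968699609
```

```bash
cat >> h.py <<'E'
from scipy.optimize import least_squares
def fk(q,p,full=False):
    h,l1,l2,L,off=p; E=lambda s,a:Ro.from_euler(s,a).as_matrix(); ez=np.array([0,0,1.])
    A=E('z',q[0]);B=A@E('y',q[1]);C=B@E('y',q[2]);D=C@E('z',q[3])@E('y',q[4])
    t=A@np.array([off,0,h])+B@ez*l1+C@ez*l2+D@ez*L
    return t,D@ez
E
python3 - <<'E'
from h import *
from workcell import ctrl
o=ctrl.get_obs()
S=[([1.13406618e+00,  4.23853913e-01,  1.63070549e+00,0,1.08857927e+00,0],[253.297,570.755,221.89],[-1.54736547,  0.32797232, -0.32744762]),
([ 0.97233806 , 0.09452549 , 2.22720605 ,-0.97749779 , 0.65692399 , 0.15806445],[379.9,300,240.9],[-1.506,-.513,-.52]),
(o["qpos"],o["ee_pos"],o["orientation"])]
f=lambda p:np.concatenate([fk(q,p)[0]-np.array(e) for q,e,_ in S])
r=least_squares(f,[200,400,400,250,0]);print(r.x.round(1),r.fun.round(1))
for q,e,w in S: print(fk(q,r.x)[1].round(3),Ro.from_rotvec(w).as_matrix()[:,1].round(3))
E
```

```text
[132.5 622.  421.  281.9  -3.4] [10.9 -4.7 -0.1 -2.5  0.1  0.9  1.7 -8.9 -0.8]
[-0.001 -0.001 -1.   ] [-0.001 -0.001 -1.   ]
[ 0.613  0.001 -0.79 ] [ 0.613  0.001 -0.79 ]
[ 0.59  -0.055 -0.805] [ 0.59  -0.055 -0.805]
```

```bash
sed -i 's/h,l1,l2,L,off=p;/h,l1,l2,L,off,lat=p;/; s/A@np.array(\[off,0,h\])/A@np.array([off,lat,h])/' h.py
python3 - <<'E'
from h import *
from workcell import ctrl
o=ctrl.get_obs()
S=[([1.13406618e+00,  4.23853913e-01,  1.63070549e+00,0,1.08857927e+00,0],[253.297,570.755,221.89],[-1.54736547,  0.32797232, -0.32744762]),
([ 0.97233806 , 0.09452549 , 2.22720605 ,-0.97749779 , 0.65692399 , 0.15806445],[379.9,300,240.9],[-1.506,-.513,-.52]),
(o["qpos"],o["ee_pos"],o["orientation"])]
f=lambda p:np.concatenate([fk(q,p)[0]-np.array(e) for q,e,_ in S])
r=least_squares(f,[200,400,400,250,0,0]);p=r.x;print(r.x.round(1),r.fun.round(1))
lo=np.array([-3,-.9,.09,-1.31,.11]);hi=np.array([3,2.11,2.58,4.45,2.69])
def ik(pos,lean,az=0):
    d=Rt(lean,az,1)[:,1]; best=None
    for s in ([0,.2,2.2,0,.5],[0,.5,1.8,0.1,.8],[0,.3,2,-.5,.3]):
        g=lambda q:np.concatenate([(fk(q,p)[0]-pos)/300,fk(q,p)[1]-d])
        a=least_squares(g,s,bounds=(lo,hi))
        if best is None or a.cost<best.cost:best=a
    return best
for pos in([405,-32,25],[440,-32,22],[440,8,22],[470,10,22],[500,30,22],[550,70,22],[590,75,22],[640,70,22],[650,60,22],[530,0,22]):
    for L in(0,10,20,30,40):
        b=ik(np.array(pos,float),L); print(pos,L,"ok" if b.cost<1e-7 else "--",b.x.round(2))
np.save("kin.npy",p)
E
```

```text
[150.9 640.8 443.5 307.4 -30.9  11.4] [ 0.6  0.2 -0.6 -1.6 -1.1  2.5  1.4 -0.1 -2. ]
[405, -32, 25] 0 ok [-0.11  0.41  2.31 -0.    0.42]
[405, -32, 25] 10 ok [-0.12  0.38  2.43  0.13  0.17]
[405, -32, 25] 20 ok [-0.14  0.38  2.55  2.77  0.14]
[405, -32, 25] 30 -- [-0.17  0.38  2.58  2.85  0.29]
[405, -32, 25] 40 -- [-0.2   0.39  2.58  2.8   0.38]
[440, -32, 22] 0 ok [-0.1   0.45  2.24  0.    0.45]
[440, -32, 22] 10 ok [-0.11  0.41  2.36  0.1   0.2 ]
[440, -32, 22] 20 -- [-0.13  0.41  2.48  2.7   0.11]
[440, -32, 22] 30 -- [-0.15  0.44  2.58  2.94  0.39]
[440, -32, 22] 40 -- [-0.17  0.45  2.58  2.91  0.49]
[440, 8, 22] 0 ok [-0.01  0.45  2.24 -0.    0.45]
[440, 8, 22] 10 ok [-0.01  0.41  2.36  0.01  0.2 ]
[440, 8, 22] 20 -- [-0.02  0.38  2.39  0.14  0.11]
[440, 8, 22] 30 -- [-0.01  0.43  2.58  3.13  0.38]
[440, 8, 22] 40 -- [-0.    0.45  2.58  3.14  0.48]
[470, 10, 22] 0 ok [-0.    0.47  2.18  0.    0.49]
[470, 10, 22] 10 ok [-0.    0.44  2.3   0.    0.23]
[470, 10, 22] 20 -- [-0.    0.41  2.35  0.02  0.11]
[470, 10, 22] 30 ok [-0.    0.45  2.54  3.14  0.37]
[470, 10, 22] 40 -- [-0.  
[... 859 characters left out ...]
0 ok [ 0.1   0.59  1.91 -0.04  0.46]
[640, 70, 22] 20 ok [ 0.11  0.57  2.04 -0.19  0.19]
[640, 70, 22] 30 -- [ 0.15  0.55  2.1  -1.31  0.11]
[640, 70, 22] 40 -- [ 0.15  0.54  2.09 -1.31  0.11]
[650, 60, 22] 0 ok [0.07 0.65 1.76 0.   0.73]
[650, 60, 22] 10 ok [ 0.08  0.6   1.89 -0.03  0.47]
[650, 60, 22] 20 ok [ 0.09  0.57  2.02 -0.15  0.2 ]
[650, 60, 22] 30 -- [ 0.13  0.56  2.09 -1.31  0.11]
[650, 60, 22] 40 -- [ 0.13  0.54  2.08 -1.31  0.11]
[530, 0, 22] 0 ok [-0.02  0.53  2.05  0.    0.56]
[530, 0, 22] 10 ok [-0.02  0.49  2.17  0.01  0.31]
[530, 0, 22] 20 -- [-0.03  0.46  2.26  0.12  0.11]
[530, 0, 22] 30 ok [-0.03  0.48  2.41  3.09  0.28]
[530, 0, 22] 40 ok [-0.03  0.54  2.53  3.1   0.62]
```

```bash
python3 - <<'E'
from h import *
from workcell import ctrl
o=ctrl.get_obs()
go(o,[410,-32,150],Rt(0,0,1))
E
```

```text
shift cm [-1.43  4.64 -4.26] turn [ 0.051 -0.023  0.633] ang 36.4 n>= 1.2911927390636897
```

```bash
python3 -m jog '[[0,[-0.3,0.9,-0.9],[0.01,0,0.12]],[0,[-0.6,1.8,-1.8],[0.02,-0.01,0.25]],[0,[-0.9,2.7,-2.6],[0.03,-0.01,0.38]],[0,[-1.2,3.6,-3.4],[0.04,-0.02,0.51]],[0,[-1.4,4.6,-4.3],[0.05,-0.02,0.63]],[0,[-1.4,4.6,-4.3],[0.05,-0.02,0.63]],[0,[-1.4,4.6,-4.3],[0.05,-0.02,0.63]]]'
python3 - <<'E'
from h import *
from workcell import ctrl
o=ctrl.get_obs(); print(o["qpos"],o["t"])
go(o,[415,-32,22],Rt(0,0,1))
E
```

```text
t: 2.45
ee_pos: [409.0, -29.3, 149.2]
orientation: [-1.596, -0.09, -0.102]
ft_force: [-0.1, -0.1, -0.0]
width: 0.6
[-0.08763367  0.18099676  2.21871412 -0.02933904  0.61852058 -1.62769779] 2.45
shift cm [-0.95 12.7   0.07] turn [ 0.027 -0.008  0.122] ang 7.2 n>= 2.547989862746163
```

```bash
python3 -m jog '[[0,[-0.3,4,0],[0.01,0,0.04]],[0,[-0.6,8,0],[0.02,0,0.08]],[0,[-1,12,0],[0.03,-0.01,0.12]],[0,[-1,12.7,0],[0.03,-0.01,0.12]],[0,[-1,12.7,0],[0.03,-0.01,0.12]]]'
python3 - <<'E'
from h import *
from workcell import ctrl
o=ctrl.get_obs(); print(o["qpos"],o["t"])
go(o,[455,-32,22],Rt(0,0,1))
im=ctrl.get_image("side");cv2.imwrite("pics/s1.png",im["color"][...,::-1])
E
```

```text
t: 2.95
ee_pos: [414.7, -34.4, 21.6]
orientation: [-1.572, -0.004, -0.004]
ft_force: [-0.2, 0.1, 1.1]
width: 0.3
[-0.11063801  0.51419415  2.18549097 -0.00246985  0.43658084 -1.67928753] 2.95
shift cm [ 4.03 -0.02  0.24] turn [0.002 0.    0.005] ang 0.3 n>= 0.8083761402737277
```

View pics/s1.png

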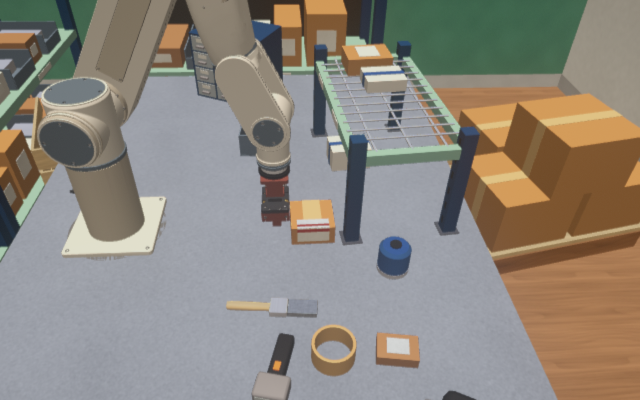

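The gripper, at (275,205), is just clear of the carton's front face. Pushing straight in now.

```bash
python3 -m jog '[[0,[1,0,0],[0,0,0]],[0,[2,0,0.1],[0,0,0]],[0,[2.6,0,0.2],[0,0,0]],[0,[3.2,0,0.2],[0,0,0]],[0,[3.8,0,0.2],[0,0,0]],[0,[4.2,0,0.2],[0,0,0]],[0,[4.5,0,0.2],[0,0,0]]]'
cat > look.py <<'E'
import sys
from h import *
from workcell import ctrl
o=ctrl.get_obs(); print("t",o["t"],"tcp",o["ee_pos"].round(1),"F",o["ft_force"].round(1),"q",o["qpos"].round(2))
for n in ("top","side"):
    im=ctrl.get_image(n); W=cloud(im); z=W[...,2]; hsv=cv2.cvtColor(im["color"],cv2.COLOR_RGB2HSV)
    r=w2rack(W[...,:2])
    m=(z>45)&(z<62)&(r[...,0]>-230)&(r[...,0]<180)&(r[...,1]>-120)&(r[...,1]<215)&(((hsv[...,0]<32)&(hsv[...,1]>70))|((hsv[...,1]<60)&(hsv[...,2]>170)))
    m=cv2.morphologyEx(m.astype(np.uint8),cv2.MORPH_CLOSE,np.ones((3,3)))
    l,lab,st,ce=cv2.connectedComponentsWithStats(m)
    for i in range(1,l):
        if st[i,4]>150:
            k=(lab==i)&(abs(z-55)<8); p=W[k]; (c,s,a)=cv2.minAreaRect(p[:,:2].astype(np.float32))
            a=a-90*round((a)/90); 
            print(n,st[i],"ctr w",np.round(c,1),"rack",w2rack(np.array(c)).round(1),"size",np.round(s,1),"ang-rack",round((a-np.degrees(YAW)),1))
    tag=sys.argv[1]; cv2.imwrite(f"pics/{n}{tag}.png",im["color"][...,::-1]); np.savez(f"pics/{n}{tag}.npz",**im)
    if n=="top": cr=im["color"][60:260,220:460]
    else: cr=im["color"][100:300,220:460]
    cv2.imwrite(f"pics/{n}{tag}c.png",cv2.resize(cr,None,fx=3,fy=2.9 if 0 else 3,interpolation=2)[...,::-1])
E
python3 look.py 2
```

```text
t: 3.7
ee_pos: [459.9, -33.5, 23.0]
orientation: [-1.573, -0.005, -0.007]
ft_force: [-4.2, 0.3, 2.7]
width: 0.7
t 3.7 tcp [459.9 -33.5  23. ] F [-4.2  0.3  2.7] q [-0.1   0.54  2.09 -0.    0.5  -1.67]
side [ 299  200   45   32 1155] ctr w [525.8 -38.8] rack [-73.2  36.3] size [116.  109.9] ang-rack -5.4
```

View pics/side2c.png

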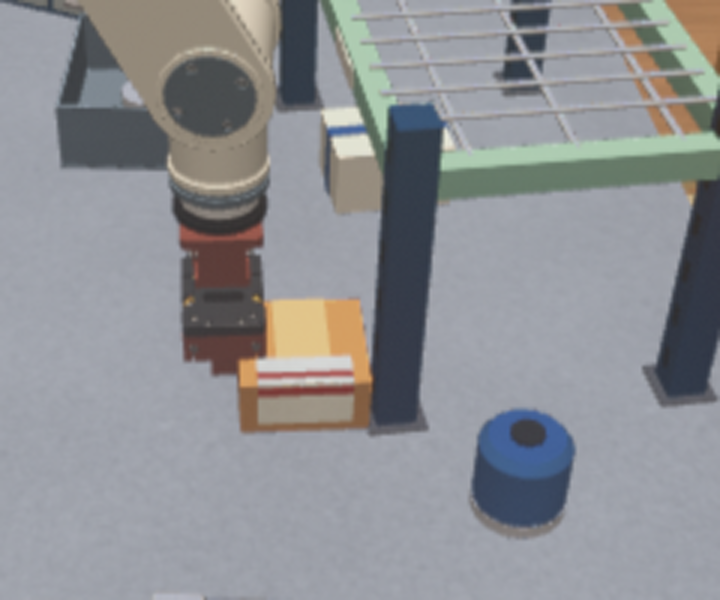

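View pics/top2c.png

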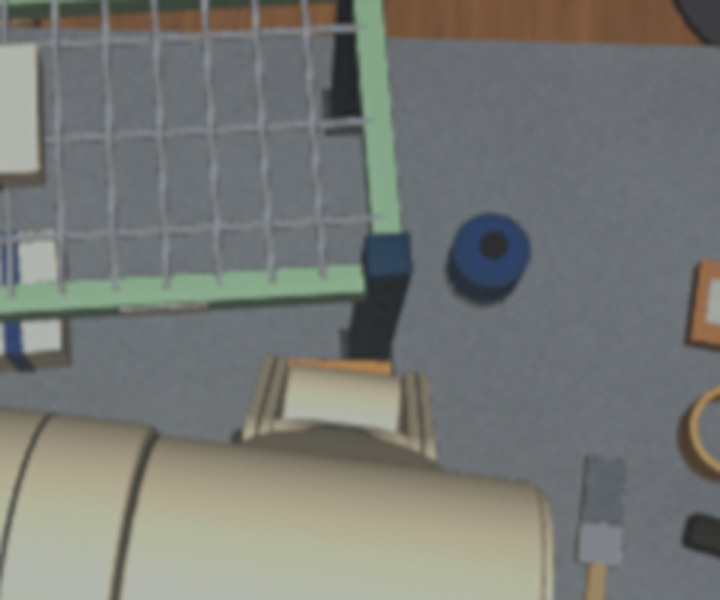

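```bash
python3 - <<'E'
from h import *
P=np.array([582.4,-52.1])
for e in (50,58):
  for t in range(0,100,10):
    th=np.radians(t);u=np.array([np.sin(th),np.cos(th)]);n=np.array([-np.cos(th),np.sin(th)])
    print(e,t,(P+e*u+110*n+[-10,13.5]).round(0))
E
python3 -m jog '[[0,[-1,0,0],[0,0,0]],[0,[-1.2,0,1],[0,0,0]],[0,[-1.2,0,3],[0,0,0]],[0,[-1.2,0,4.5],[0,0,0]],[0,[-0.8,0,4.5],[0,0,0]]]'
```

```text
50 0 [462.  11.]
50 10 [473.  30.]
50 20 [486.  46.]
50 30 [502.  60.]
50 40 [520.  70.]
50 50 [540.  78.]
50 60 [561.  82.]
50 70 [582.  82.]
50 80 [603.  78.]
50 90 [622.  71.]
58 0 [462.  19.]
58 10 [474.  38.]
58 20 [489.  54.]
58 30 [506.  67.]
58 40 [525.  77.]
58 50 [546.  83.]
58 60 [568.  86.]
58 70 [589.  85.]
58 80 [610.  80.]
58 90 [630.  71.]
t: 4.3
ee_pos: [451.2, 13.1, 22.8]
orientation: [-1.573, -0.006, -0.005]
ft_force: [0.2, 0.5, -0.3]
width: 0.5
```

```bash
python3 -m jog '[[0,[0.8,0,0],[0,0,0]],[0,[1.3,0,0.2],[0,0,0]],[0,[1.7,0,0.9],[0,0,0]],[0,[2.2,0,1.7],[0,0,0]],[0,[2.8,0,2.5],[0,0,0]],[0,[3.5,0,3.3],[0,0,0]]]'
python3 look.py 3
```

```text
t: 4.9
ee_pos: [487.2, 45.2, 23.0]
orientation: [-1.573, -0.005, -0.007]
ft_force: [-1.3, 0.4, -0.5]
width: 0.5
t 4.9 tcp [487.2  45.2  23. ] F [-1.3  0.4 -0.5] q [ 0.07  0.57  2.03 -0.    0.54 -1.5 ]
top [325 175  27  27 316] ctr w [561.9 -48. ] rack [-38.1  24. ] size [79.3 55.2] ang-rack -31.2
side [ 297  197   48   36 1273] ctr w [533.8 -30.7] rack [-64.5  43.6] size [115.5 110.2] ang-rack -24.8
```

View pics/side3c.png

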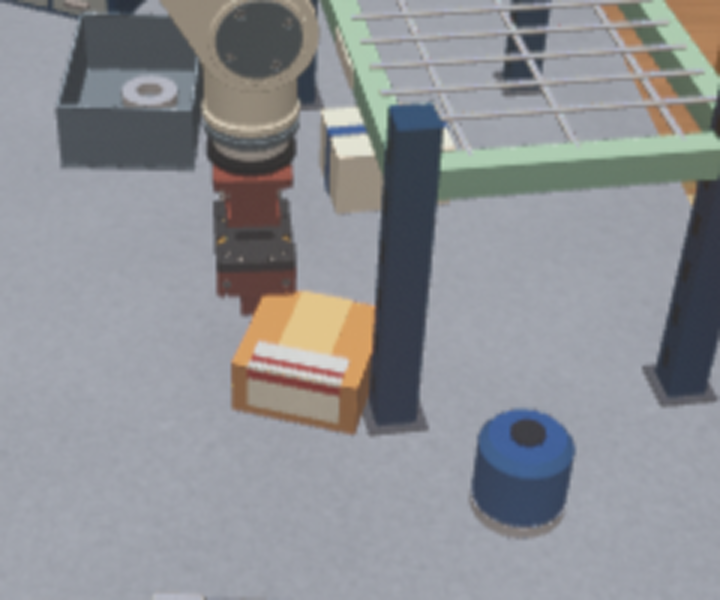

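The carton has pivoted about 20°, as planned, with its corner beside the upright at (375,370) in the side crop. Continuing.

```bash
python3 -m jog '[[0,[0.5,0,0.5],[0,0,0]],[0,[1.0,0,1.0],[0,0,0]],[0,[1.6,0,1.5],[0,0,0]],[0,[2.1,0,1.9],[0,0,0]],[0,[2.7,0,2.2],[0,0,0]],[0,[3.4,0,2.5],[0,0,0]]]'
python3 look.py 4
```

```text
t: 5.6
ee_pos: [521.7, 69.8, 23.4]
orientation: [-1.573, -0.005, -0.007]
ft_force: [0.0, -0.0, 0.1]
width: 0.7
t 5.6 tcp [521.7  69.8  23.4] F [ 0.  -0.   0.1] q [ 0.11  0.6   1.95 -0.    0.59 -1.45]
top [316 170  36  40 420] ctr w [557.7 -29.6] rack [-40.6  42.6] size [107.9  78.8] ang-rack -38.6
side [ 296  193   49   40 1270] ctr w [539.3 -22.3] rack [-58.4  51.5] size [129.2 110.9] ang-rack -33.3
```

View pics/side4c.png

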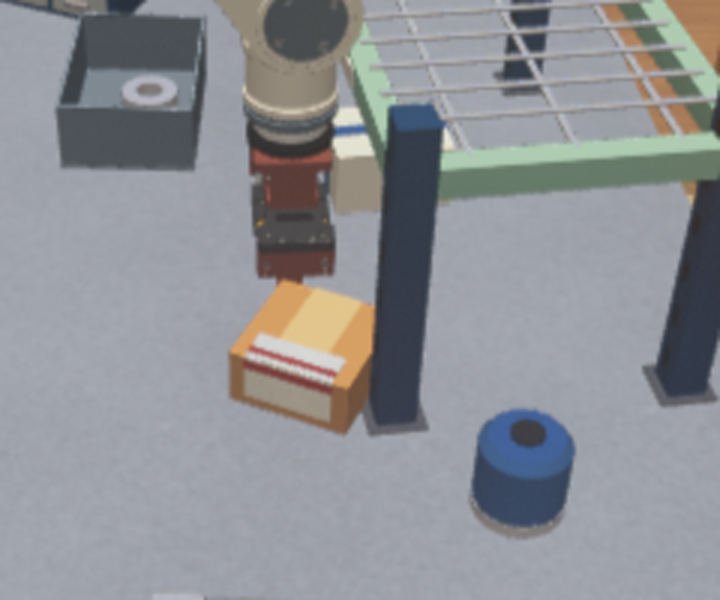

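The finger at (290,280) has slipped past the carton's free corner. The carton is turned about 30°, still against the upright. I'll back off and flip the wrist, because leaning 30–45° needs joint 4 near π. First I plan the flip.

```bash
python3 -m jog '[[0,[-1.5,0,1.5],[0,0,0]],[0,[-5,-2,3],[0,0,0]],[0,[-6,-7,3],[0,0,0]],[0,[-6,-12,3],[0,0,0]],[0,[-5,-17,3],[0,0,0]],[0,[-3,-21,3],[0,0,0]],[0,[-3,-21,3],[0,0,0]]]'
cat >> h.py <<'E'
KP=np.load('kin.npy')
lo=np.array([-3,-.9,.09,-1.31,.11]);hi=np.array([3,2.11,2.58,4.45,2.69])
def Rq(q,C=None):
    E=lambda s,a:Ro.from_euler(s,a).as_matrix()
    D=E('z',q[0])@E('y',q[1]+q[2])@E('z',q[3])@E('y',q[4])@E('z',q[5])
    return D if C is None else D@C
E
python3 - <<'E'
from h import *
from workcell import ctrl
o=ctrl.get_obs(); q=o["qpos"]; print(q.round(3),o["ee_pos"].round(0))
R0=Ro.from_rotvec(o["orientation"]).as_matrix(); C=Rq(q).T@R0; print(C.round(3)); np.save("C.npy",C)
# flipped IK
for pos in ([500,90,230],[450,90,230],[480,60,30],[500,60,22],[540,75,22],[600,75,22],[640,70,22]):
  for L in (25,32,40):
    d=Rt(L,0,1)[:,1]; g=lambda s:np.concatenate([(fk(s,KP)[0]-pos)/300,fk(s,KP)[1]-d])
    a=least_squares(g,[.1,.5,2.3,3.1,.4],bounds=(lo,hi)); print(pos,L,"ok" if a.cost<1e-6 else "--",a.x.round(2))
E
```

```text
t: 6.4
ee_pos: [494.8, 100.6, 239.3]
orientation: [-1.57, -0.015, -0.017]
ft_force: [-0.2, 0.3, -0.6]
width: 0.4
[ 0.179  0.216  1.889 -0.004  1.017 -1.388] [495. 101. 239.]
[[-0. -0. -1.]
 [-1.  0.  0.]
 [-0.  1. -0.]]
[500, 90, 230] 25 -- [0.22 0.13 2.38 4.45 0.11]
[500, 90, 230] 32 -- [0.21 0.1  2.37 4.45 0.11]
[500, 90, 230] 40 -- [0.23 0.08 2.37 4.45 0.14]
[450, 90, 230] 25 -- [0.24 0.06 2.45 4.45 0.11]
[450, 90, 230] 32 -- [0.23 0.04 2.45 4.45 0.11]
[450, 90, 230] 40 -- [0.27 0.01 2.45 4.45 0.17]
[480, 60, 30] 25 ok [0.14 0.42 2.44 3.5  0.16]
[480, 60, 30] 32 ok [0.15 0.45 2.52 3.35 0.39]
[480, 60, 30] 40 -- [0.17 0.49 2.58 3.34 0.6 ]
[500, 60, 22] 25 ok [0.13 0.46 2.4  3.49 0.16]
[500, 60, 22] 32 ok [0.14 0.48 2.49 3.34 0.39]
[500, 60, 22] 40 ok [0.16 0.54 2.58 3.3  0.68]
[540, 75, 22] 25 ok [0.15 0.48 2.31 3.77 0.11]
[540, 75, 22] 32 ok [0.17 0.5  2.4  3.43 0.32]
[540, 75, 22] 40 ok [0.18 0.55 2.49 3.35 0.59]
[600, 75, 22] 25 -- [0.16 0.53 2.21 4.21 0.11]
[600, 75, 22] 32 ok [0.14 0.54 2.27 3.48 0.23]
[600, 75, 22] 40 ok [0.16 0.57 2.36 3.36 0.49]
[640, 70, 22] 25 -- [0.15 0.57 2.13 4.45 0.11]
[640, 70, 22] 32 ok [0.12 0.56 2.18 3.52 0.17]
[640, 70, 22] 40 ok [0.13 0.59 2.27 3.35 0.42]
```

```bash
cat > flip.py <<'E'
from h import *
from workcell import ctrl
C=np.load("C.npy"); o=ctrl.get_obs()
pos=np.array([470,130,90.])
def pl(j4,j5):
    g=lambda s:fk([s[0],s[1],s[2],j4,j5],KP)[0]-pos
    a=least_squares(g,[.27,.4,2.2],bounds=([-1,-.9,.09],[1,2.11,2.58])); return a
W=[]
J4=[0,.5,1.05,1.57,2.1,2.6,3.14]; J6=np.linspace(-1.30,1.75,7)
Rp=Ro.from_rotvec(o["orientation"]).as_matrix()
for j4,j6 in zip(J4,J6):
    a=pl(j4,.4); q=[*a.x,j4,.4,j6]; R=Rq(q,C); W.append(R)
    print(np.round(q,2),"err",round(a.cost,2),"dir",R[:,1].round(2),"jaw",R[:,2].round(2),"turn from prev",Ro.from_matrix(Rp.T@R).as_rotvec().round(3)); Rp=R
np.save("W.npy",W)
E
python3 flip.py
python3 - <<'E'
from h import *
from workcell import ctrl
W=np.load("W.npy"); go(ctrl.get_obs(),[470,130,90],W[0])
E
```

```text
[ 0.25  0.33  2.21  0.    0.4  -1.3 ] err 0.0 dir [ 0.19  0.05 -0.98] jaw [0.02 1.   0.05] turn from prev [ 0.051  0.023 -0.173]
[ 0.13  0.33  2.24  0.5   0.4  -0.79] err 0.0 dir [ 0.19  0.21 -0.96] jaw [0.86 0.43 0.26] turn from prev [0.146 1.086 0.095]
[ 0.03  0.33  2.31  1.05  0.4  -0.28] err 0.0 dir [ 0.26  0.35 -0.9 ] jaw [ 0.8 -0.6 -0. ] turn from prev [0.07  1.125 0.157]
[-0.    0.33  2.4   1.57  0.4   0.22] err 0.0 dir [ 0.37  0.39 -0.84] jaw [-0.05 -0.9  -0.44] turn from prev [-0.005  1.049  0.136]
[0.03 0.33 2.47 2.1  0.4  0.73] err 0.0 dir [ 0.48  0.35 -0.81] jaw [-0.77 -0.28 -0.58] turn from prev [-0.051  0.996  0.115]
[0.12 0.33 2.52 2.6  0.4  1.24] err 0.0 dir [ 0.55  0.27 -0.79] jaw [-0.75  0.57 -0.33] turn from prev [-0.092  0.912  0.076]
[0.25 0.33 2.54 3.14 0.4  1.75] err 0.0 dir [ 0.6   0.15 -0.78] jaw [-0.11  0.99  0.11] turn from prev [-0.13   0.908  0.016]
shift cm [-2.78 14.88  2.94] turn [ 0.051  0.023 -0.173] ang 10.4 n>= 3.0838945186649136
```

```bash
python3 -m jog '[[0,[-1,4,1],[0,0,-0.06]],[0,[-2,8,2],[0.03,0,-0.12]],[0,[-2.8,12,3],[0.05,0.02,-0.17]],[0,[-2.8,14.9,3],[0.05,0.02,-0.17]],[0,[-2.8,14.9,3],[0.05,0.02,-0.17]]]'
python3 -m jog '[[0,[0,0,0],[0.02,0.14,0.01]],[0,[0,0,0],[0.04,0.28,0.02]],[0,[0,0,0],[0.06,0.42,0.04]],[0,[0,0,0],[0.08,0.56,0.05]],[0,[0,0,0],[0.1,0.7,0.06]],[0,[0,0,0],[0.12,0.84,0.07]],[0,[0,0,0],[0.14,0.98,0.08]],[0,[0,0,0],[0.15,1.09,0.1]]]'
python3 - <<'E'
from h import *
from workcell import ctrl
W=np.load("W.npy");o=ctrl.get_obs();print(o["qpos"].round(2)); go(o,[470,130,90],W[2])
E
```

```text
t: 6.9
ee_pos: [458.4, 128.7, 79.9]
orientation: [-1.521, -0.116, -0.148]
ft_force: [0.9, 0.7, -0.1]
width: 0.7
t: 7.7
ee_pos: [463.1, 129.7, 85.0]
orientation: [-1.112, 0.793, -0.845]
ft_force: [0.2, -0.1, -0.5]
width: 0.6
[ 0.12  0.4   2.17  0.5   0.42 -0.79]
shift cm [ 0.23 -0.36  0.74] turn [0.086 1.114 0.153] ang 64.6 n>= 0.17033700757321418
```

Tracking as planned; continuing.

```bash
python3 -m jog '[[0,[0.1,0,0.1],[0.01,0.14,0.02]],[0,[0.1,0,0.2],[0.02,0.28,0.04]],[0,[0.2,0,0.3],[0.03,0.42,0.06]],[0,[0.2,0,0.4],[0.04,0.56,0.08]],[0,[0.2,0,0.5],[0.05,0.7,0.1]],[0,[0.2,0,0.6],[0.06,0.84,0.12]],[0,[0.2,0,0.7],[0.07,0.98,0.14]],[0,[0.2,-0.3,0.7],[0.09,1.11,0.15]]]'
python3 - <<'E'
from h import *
from workcell import ctrl
W=np.load("W.npy");o=ctrl.get_obs();print(o["qpos"].round(2)); go(o,[470,130,90],W[3])
E
```

```text
t: 8.5
ee_pos: [470.7, 130.2, 89.5]
orientation: [-0.413, 1.695, -1.356]
ft_force: [-0.3, 1.2, 0.2]
width: 0.4
[ 0.03  0.4   2.23  1.04  0.4  -0.27]
shift cm [ 0.03 -0.07 -0.04] turn [-0.009  1.054  0.133] ang 60.9 n>= 0.01780727934242833
```

```bash
python3 -m jog '[[0,[0,0,0],[0,0.14,0.02]],[0,[0,0,0],[0,0.28,0.04]],[0,[0,0,0],[0,0.42,0.06]],[0,[0,0,0],[0,0.56,0.08]],[0,[0,0,0],[0,0.7,0.09]],[0,[0,0,0],[0,0.84,0.11]],[0,[0,0,0],[0,0.98,0.12]],[0,[0,0,0],[0,1.05,0.13]]]'
python3 - <<'E'
from h import *
from workcell import ctrl
W=np.load("W.npy");o=ctrl.get_obs();print(o["qpos"].round(2)); go(o,[470,130,90],W[4])
E
```

```text
t: 9.3
ee_pos: [470.5, 130.5, 89.7]
orientation: [0.517, 2.476, -1.582]
ft_force: [-0.1, 0.1, 1.0]
width: 0.5
[0.   0.42 2.3  1.55 0.39 0.24]
shift cm [ 0.03 -0.06  0.03] turn [-0.057  1.003  0.11 ] ang 57.9 n>= 0.015226654667595155
```

```bash
python3 -m jog '[[0,[0,0,0],[-0.01,0.14,0.02]],[0,[0,0,0],[-0.02,0.28,0.04]],[0,[0,0,0],[-0.03,0.42,0.05]],[0,[0,0,0],[-0.04,0.56,0.07]],[0,[0,0,0],[-0.04,0.7,0.08]],[0,[0,0,0],[-0.05,0.84,0.1]],[0,[0,0,0],[-0.06,1.0,0.11]]]'
python3 - <<'E'
from h import *
from workcell import ctrl
W=np.load("W.npy");o=ctrl.get_obs();print(o["qpos"].round(2)); go(o,[470,130,90],W[5])
E
```

```text
t: 10.0
ee_pos: [470.7, 130.4, 89.7]
orientation: [-1.185, -2.054, 0.945]
ft_force: [-0.1, -0.4, 0.3]
width: 0.7
[0.03 0.44 2.37 2.1  0.41 0.71]
shift cm [-0.01 -0.07  0.05] turn [-0.09   0.924  0.08 ] ang 53.4 n>= 0.01679006686331222
```

```bash
python3 -m jog '[[0,[0,0,0],[-0.01,0.14,0.01]],[0,[0,0,0],[-0.03,0.28,0.02]],[0,[0,0,0],[-0.04,0.42,0.04]],[0,[0,0,0],[-0.05,0.56,0.05]],[0,[0,0,0],[-0.07,0.7,0.06]],[0,[0,0,0],[-0.08,0.84,0.07]],[0,[0,0,0],[-0.09,0.92,0.08]]]'
python3 - <<'E'
from h import *
from workcell import ctrl
W=np.load("W.npy");o=ctrl.get_obs();print(o["qpos"].round(2)); go(o,[470,130,90],Rt(37,10,1))
E
```

```text
t: 10.7
ee_pos: [471.0, 130.5, 89.9]
orientation: [-1.401, -1.312, 0.229]
ft_force: [0.2, -0.9, 0.1]
width: 0.5
[0.12 0.44 2.42 2.61 0.41 1.23]
shift cm [-0.07 -0.08  0.04] turn [-0.16   0.793  0.068] ang 46.5 n>= 0.022611404811824772
```

```bash
python3 -m jog '[[0,[0,0,0],[-0.03,0.14,0.01]],[0,[0,0,0],[-0.06,0.28,0.02]],[0,[0,0,0],[-0.08,0.42,0.04]],[0,[0,0,0],[-0.11,0.56,0.05]],[0,[0,0,0],[-0.14,0.7,0.06]],[0,[0,0,0],[-0.16,0.79,0.07]]]'
python3 look.py 5
```

```text
t: 11.3
ee_pos: [470.9, 130.7, 89.9]
orientation: [-1.454, -0.632, -0.367]
ft_force: [1.0, 0.1, -0.6]
width: 0.3
t 11.3 tcp [470.9 130.7  89.9] F [ 1.   0.1 -0.6] q [0.29 0.43 2.41 3.35 0.35 1.47]
top [ 301  170   51   51 1394] ctr w [540.1 -22.4] rack [-57.5  51.4] size [108.7 111.8] ang-rack -33.0
side [ 296  194   49   39 1262] ctr w [539.1 -25.1] rack [-58.8  48.7] size [119.4 113.4] ang-rack -32.9
```

View pics/side5c.png

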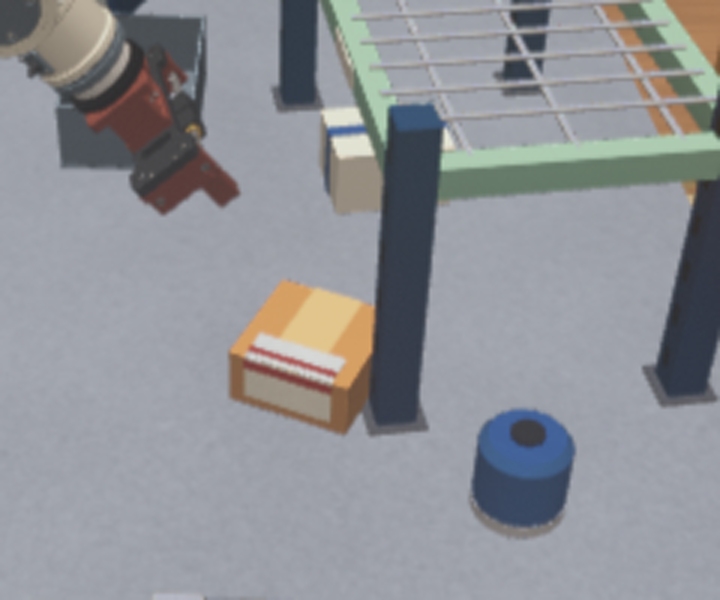

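View pics/top5c.png

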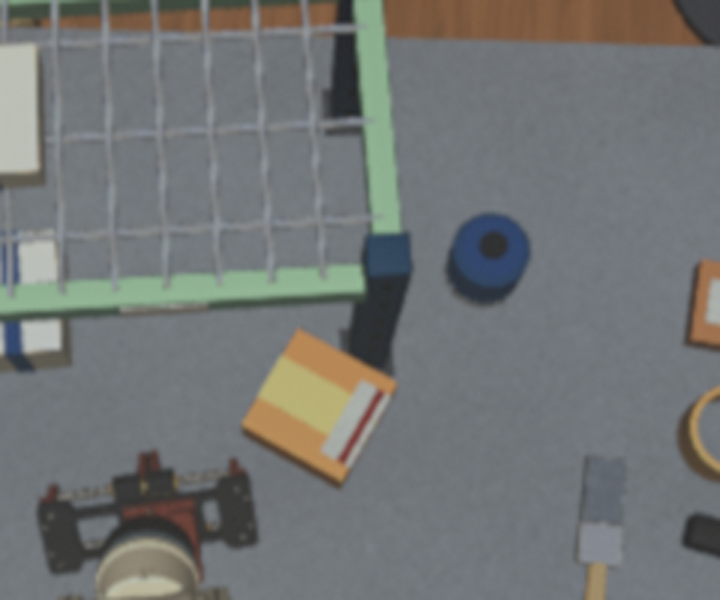

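```bash
cat > arc.py <<'E'
from h import *
from workcell import ctrl
import sys
def tcp(th,e,off=0,dx=-8,dy=13.5):
    t=np.radians(th);u=np.array([np.sin(t),np.cos(t)]);n=np.array([-np.cos(t),np.sin(t)])
    return rack2w(*(np.array([-18,18])+e*u+(110+off)*n+[dx,dy]))
if __name__=="__main__":
    e=float(sys.argv[1])
    print({th:tcp(th,e).round(0).tolist() for th in range(30,95,5)})
    o=ctrl.get_obs(); R=Rt(float(sys.argv[2]),float(sys.argv[3]),1)
    R0=Ro.from_rotvec(o["orientation"]).as_matrix()
    print("turn",Ro.from_matrix(R0.T@R).as_rotvec().round(3))
    for a in sys.argv[4:]:
        th,off,z=map(float,a.split(",")); p=tcp(th,e,off); go(o,[*p,z])
E
python3 arc.py 45 37 8 33,14,80 33,14,20 33,0,20
```

```text
{30: [493.0, 48.0], 35: [500.0, 55.0], 40: [509.0, 61.0], 45: [518.0, 66.0], 50: [527.0, 70.0], 55: [537.0, 74.0], 60: [547.0, 77.0], 65: [557.0, 78.0], 70: [567.0, 79.0], 75: [578.0, 79.0], 80: [588.0, 79.0], 85: [598.0, 77.0], 90: [608.0, 74.0]}
turn [-0.021  0.035 -0.   ]
shift cm [-0.57  0.85 -7.39] turn [0. 0. 0.] ang 0.0 n>= 1.4917555457541245
shift cm [-4.18  5.65 -7.36] turn [0. 0. 0.] ang 0.0 n>= 2.0351905367958296
shift cm [-3.31  6.31 -8.23] turn [0. 0. 0.] ang 0.0 n>= 2.176802546240533
```

```bash
python3 -m jog '[[0,[-0.3,0.4,-3.5],[0,0,0]],[0,[-0.5,0.8,-7.2],[-0.02,0.03,0]],[0,[-2.5,3.4,-7.4],[-0.02,0.03,0]],[0,[-4.2,5.6,-7.4],[-0.02,0.03,0]],[0,[-4.2,5.6,-7.4],[-0.02,0.03,0]]]'
python3 - <<'E'
from arc import *
o=ctrl.get_obs();print(o["qpos"].round(2))
for th in (33,40,45,50,55): go(o,[*tcp(th,45),21])
E
```

```text
t: 11.9
ee_pos: [481.4, 56.4, 15.7]
orientation: [-1.467, -0.604, -0.384]
ft_force: [-0.9, -0.6, -1.3]
width: 0.7
[0.06 0.67 2.41 3.06 0.58 1.57]
shift cm [ 1.52  0.46 -0.67] turn [0. 0. 0.] ang 0.0 n>= 0.3449579983090697
shift cm [2.55 1.22 0.01] turn [0. 0. 0.] ang 0.0 n>= 0.5662928807830829
shift cm [3.33 1.79 0.4 ] turn [0. 0. 0.] ang 0.0 n>= 0.7603021781424409
shift cm [4.13 2.38 0.7 ] turn [0. 0. 0.] ang 0.0 n>= 0.9631792905762303
shift cm [4.94 2.98 0.92] turn [0. 0. 0.] ang 0.0 n>= 1.1691840627963317
```

```bash
python3 -m jog '[[0,[0.8,0.2,-0.4],[0,0,0]],[0,[1.5,0.5,-0.6],[0,0,0]],[0,[2.0,0.8,-0.3],[0,0,0]],[0,[2.5,1.2,0],[0,0,0]],[0,[3.0,1.5,0.2],[0,0,0]],[0,[3.4,1.8,0.4],[0,0,0]]]'
python3 look.py 6
```

```text
t: 12.5
ee_pos: [520.0, 67.2, 25.1]
orientation: [-1.466, -0.609, -0.388]
ft_force: [0.0, 0.0, -0.1]
width: 0.5
t 12.5 tcp [520.   67.2  25.1] F [ 0.   0.  -0.1] q [0.09 0.64 2.34 3.07 0.48 1.58]
side [ 296  187   49   46 1281] ctr w [536.3 -15.8] rack [-60.8  58.2] size [145.  116.2] ang-rack -24.9
```

View pics/top6c.png

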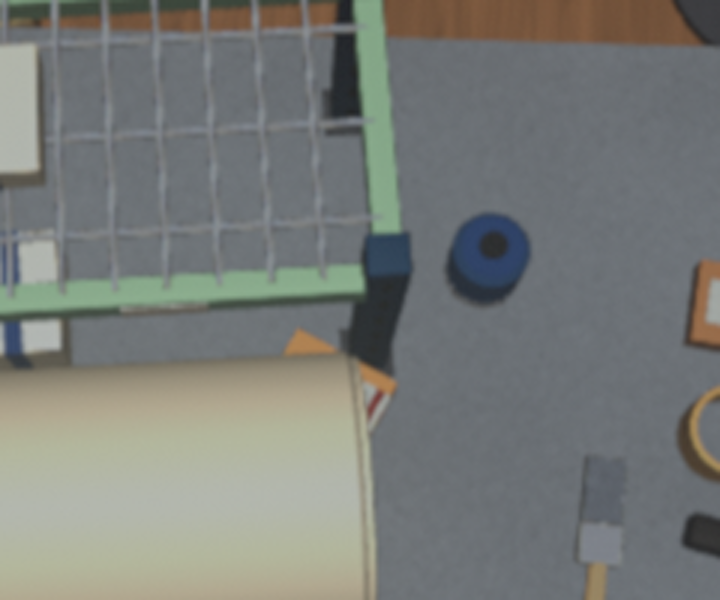

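View pics/side6c.png

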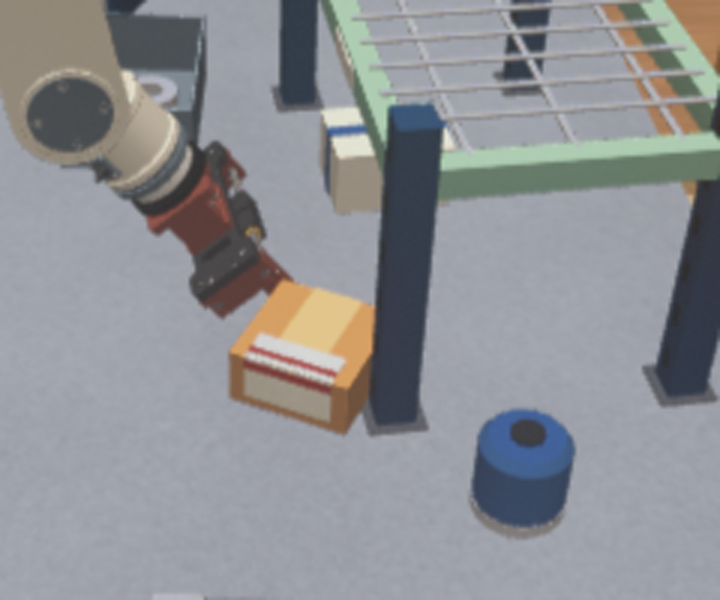

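The carton has not moved: the finger, at (285,280), passed just outside its corner. I'll retreat and push with a smaller lever and more overlap.

```bash
python3 - <<'E'
from arc import *
o=ctrl.get_obs()
for th,e,off in ((33,40,22),(33,25,10),(33,25,-4),(38,28,-6),(45,30,-6),(52,33,-6),(60,35,-6)): print(th,e,off,tcp(th,e,off).round(0));go(o,[*tcp(th,e,off),21])
E
```

```text
33 40 22 [475.  58.]
shift cm [-3.88 -2.42 -0.27] turn [0. 0. 0.] ang 0.0 n>= 0.9162770880345377
33 25 10 [479.  39.]
shift cm [-3.82 -2.37 -2.19] turn [0. 0. 0.] ang 0.0 n>= 1.0003173851808462
33 25 -4 [491.  32.]
shift cm [-2.92 -1.69 -3.02] turn [0. 0. 0.] ang 0.0 n>= 0.9057284884509003
38 28 -6 [501.  41.]
shift cm [-2.04 -1.04 -2.34] turn [0. 0. 0.] ang 0.0 n>= 0.654881127476373
45 30 -6 [513.  50.]
shift cm [-1.   -0.27 -1.55] turn [0. 0. 0.] ang 0.0 n>= 0.3735559359660837
52 33 -6 [526.  59.]
shift cm [ 0.18  0.61 -0.88] turn [0. 0. 0.] ang 0.0 n>= 0.21750199915382956
60 35 -6 [542.  66.]
shift cm [ 1.51  1.6  -0.45] turn [0. 0. 0.] ang 0.0 n>= 0.449073660618292
```

```bash
python3 -m jog '[[0,[-2,-1.2,0.3],[0,0,0]],[0,[-3.9,-2.4,-0.3],[0,0,0]],[0,[-3.8,-2.4,-2.2],[0,0,0]],[0,[-2.9,-1.7,-3],[0,0,0]],[0,[-2.5,-1.4,-2.7],[0,0,0]],[0,[-2.0,-1,-2.3],[0,0,0]],[0,[-1.5,-0.6,-1.9],[0,0,0]],[0,[-1,-0.3,-1.5],[0,0,0]]]'
python3 look.py 7
```

```text
t: 13.4
ee_pos: [512.1, 51.4, 20.8]
orientation: [-1.466, -0.608, -0.387]
ft_force: [-2.2, -0.1, -0.3]
width: 0.6
t 13.4 tcp [512.1  51.4  20.8] F [-2.2 -0.1 -0.3] q [0.04 0.65 2.36 3.02 0.51 1.59]
side [ 297  191   48   41 1219] ctr w [533.5 -11.9] rack [-63.2  62.4] size [116.9 135.7] ang-rack -43.6
```

View pics/side7c.png

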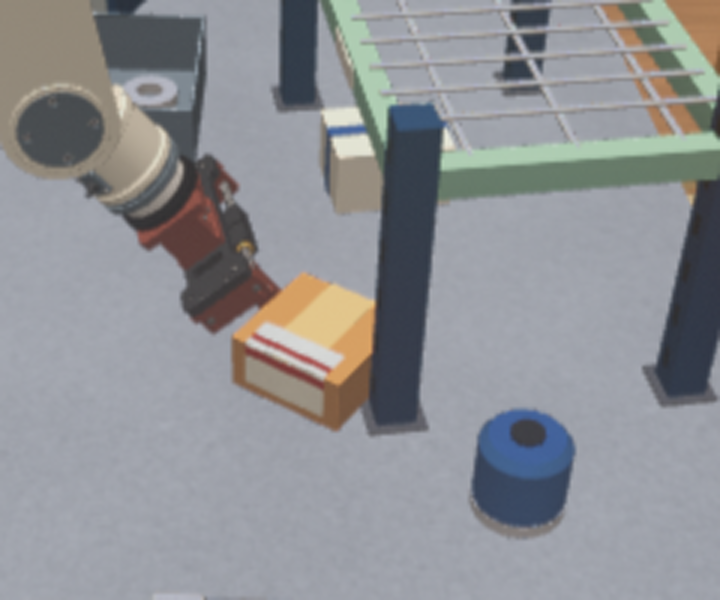

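```bash
python3 - <<'E'
from arc import *
o=ctrl.get_obs()
for p in ((520,54),(527,58),(534,61),(541,63),(549,64)): go(o,[*p,21])
E
```

```text
shift cm [0.6  0.47 0.12] turn [0. 0. 0.] ang 0.0 n>= 0.1531494057516345
shift cm [1.2  0.91 0.41] turn [0. 0. 0.] ang 0.0 n>= 0.3125700775623904
shift cm [1.79 1.36 0.61] turn [0. 0. 0.] ang 0.0 n>= 0.46487415294917256
shift cm [2.37 1.79 0.7 ] turn [0. 0. 0.] ang 0.0 n>= 0.6094903728203049
shift cm [3.01 2.27 0.68] turn [0. 0. 0.] ang 0.0 n>= 0.7665858818587383
```

```bash
python3 -m jog '[[0,[0.3,0.2,0.1],[0,0,0]],[0,[0.6,0.5,0.1],[0,0,0]],[0,[0.9,0.7,0.3],[0,0,0]],[0,[1.2,0.9,0.4],[0,0,0]],[0,[1.5,1.1,0.5],[0,0,0]],[0,[1.8,1.4,0.6],[0,0,0]],[0,[2.1,1.6,0.6],[0,0,0]]]'
python3 look.py 8
```

```text
t: 14.2
ee_pos: [534.9, 61.4, 20.0]
orientation: [-1.466, -0.608, -0.381]
ft_force: [-10.7, 16.1, 4.9]
width: 0.5
t 14.2 tcp [534.9  61.4  20. ] F [-10.7  16.1   4.9] q [0.06 0.65 2.31 3.03 0.45 1.6 ]
side [ 301  189   44   41 1088] ctr w [552.4 -12.9] rack [-44.4  59.7] size [119.9 111. ] ang-rack 38.9
```

View pics/side8c.png

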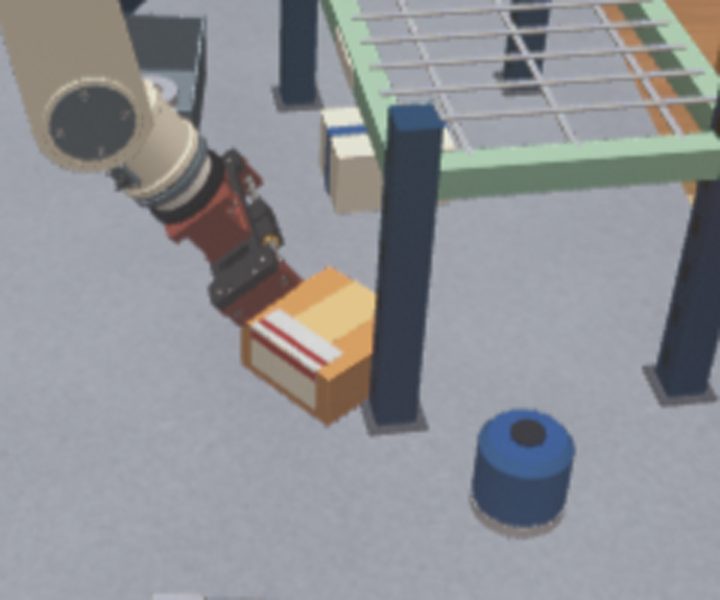

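View pics/top8c.png

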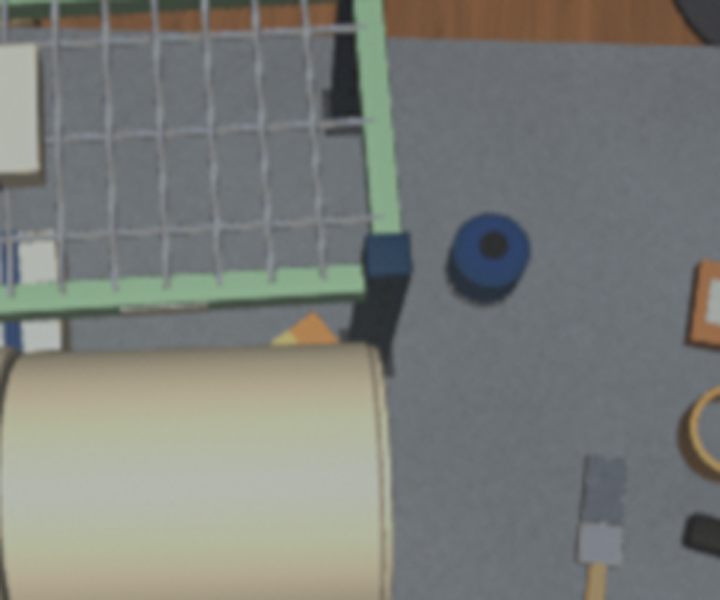

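```bash
cat > rk.py <<'E'
from h import *
from workcell import ctrl
import sys
o=ctrl.get_obs(); print("tcp rack",w2rack(o["ee_pos"][:2]).round(1),"F",o["ft_force"].round(1),o["qpos"].round(2))
for a in sys.argv[1:]:
    x,y,z=map(float,a.split(",")); go(o,[*rack2w(x,y),z])
E
python3 rk.py=-55 2>/dev/null; python3 rk.py " -56,139,21" " -46,141,21" " -36,142.5,21" " -26,142.5,21" " -16,142.5,21" 
```

```text
tcp rack [-54.8 135.5] F [-5.6 14.2  1.2] [0.07 0.65 2.3  3.03 0.45 1.6 ]
shift cm [-0.02 -0.13  0.36] turn [0. 0. 0.] ang 0.0 n>= 0.07575306558020387
shift cm [0.79 0.47 0.49] turn [0. 0. 0.] ang 0.0 n>= 0.20887267745303134
shift cm [1.6  1.07 0.58] turn [0. 0. 0.] ang 0.0 n>= 0.4022684406180595
shift cm [2.4  1.67 0.52] turn [0. 0. 0.] ang 0.0 n>= 0.5937343721867844
shift cm [3.2  2.26 0.45] turn [0. 0. 0.] ang 0.0 n>= 0.7894435452360004
```

```bash
python3 -m jog '[[0,[0,0,0.3],[0,0,0]],[0,[0.4,0.2,0.4],[0,0,0]],[0,[0.8,0.5,0.5],[0,0,0]],[0,[1.2,0.8,0.5],[0,0,0]],[0,[1.6,1.1,0.5],[0,0,0]]]'
python3 look.py 9
```

```text
t: 14.8
ee_pos: [555.8, 68.3, 21.1]
orientation: [-1.466, -0.608, -0.386]
ft_force: [-1.8, 8.2, -3.0]
width: 0.4
t 14.8 tcp [555.8  68.3  21.1] F [-1.8  8.2 -3. ] q [0.08 0.65 2.26 3.05 0.42 1.6 ]
top [305 162  29  12 179] ctr w [ 6.028e+02 -6.000e-01] rack [ 6.8 67.5] size [35.8 73.1] ang-rack 24.5
side [306 188  39  40 926] ctr w [561.1  -9. ] rack [-35.4  62.9] size [126.8 100.9] ang-rack 35.5
```

View pics/side9c.png

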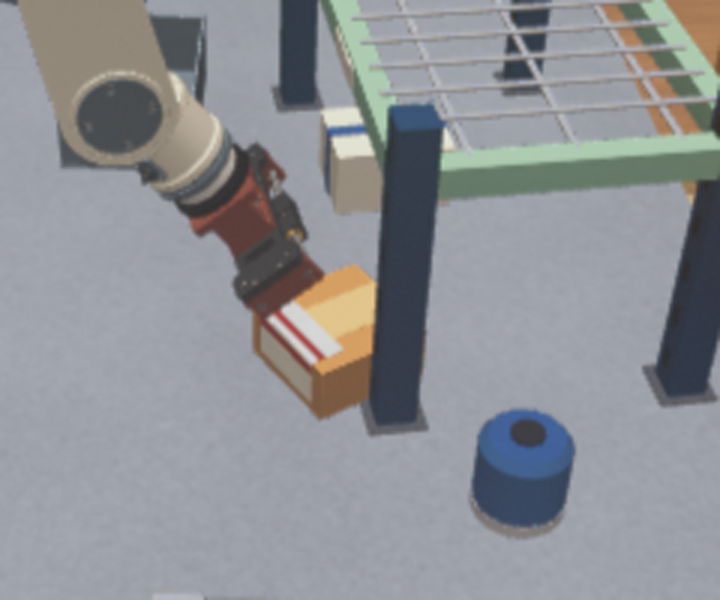

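```bash
python3 rk.py " -26,142.5,21" " -16,142,21" " -6,140,21" "4,138,21" "14,136,21"
```

```text
tcp rack [-33.1 140.4] F [-1.1  8.4 -1.9] [0.08 0.65 2.26 3.05 0.42 1.6 ]
shift cm [0.55 0.46 0.17] turn [0. 0. 0.] ang 0.0 n>= 0.14755686920128241
shift cm [1.35 1.06 0.06] turn [0. 0. 0.] ang 0.0 n>= 0.34289980243015983
shift cm [ 2.14  1.65 -0.2 ] turn [0. 0. 0.] ang 0.0 n>= 0.5414795028574951
shift cm [ 2.93  2.24 -0.46] turn [0. 0. 0.] ang 0.0 n>= 0.7429803695407824
shift cm [ 3.72  2.83 -0.72] turn [0. 0. 0.] ang 0.0 n>= 0.9455366767244489
```

```bash
python3 -m jog '[[0,[0.5,0.4,0.2],[0,0,0]],[0,[0.9,0.7,0.2],[0,0,0]],[0,[1.4,1.1,0.1],[0,0,0]],[0,[1.8,1.4,0],[0,0,0]],[0,[2.1,1.7,-0.1],[0,0,0]]]'
python3 look.py 10
```

```text
t: 15.4
ee_pos: [583.7, 71.2, 20.8]
orientation: [-1.466, -0.61, -0.388]
ft_force: [-3.0, 8.2, 5.7]
width: 0.6
t 15.4 tcp [583.7  71.2  20.8] F [-3.   8.2  5.7] q [0.08 0.66 2.21 3.04 0.37 1.61]
top [296 161  39  11 247] ctr w [620.2  11.9] rack [25.3 78.5] size [ 29.4 109.4] ang-rack -0.7
side [312 189  34  36 694] ctr w [567.5  -6.3] rack [-28.8  65. ] size [103.4 115.1] ang-rack 12.5
```

View pics/side10c.png

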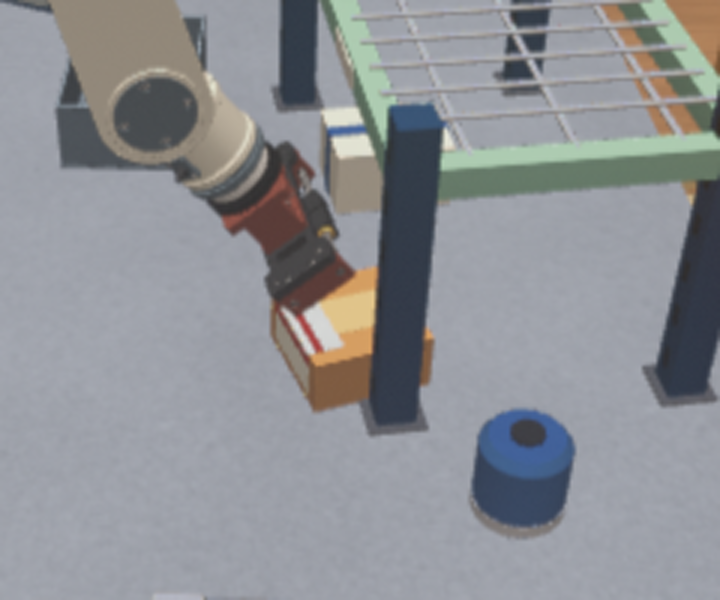

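View pics/top10c.png

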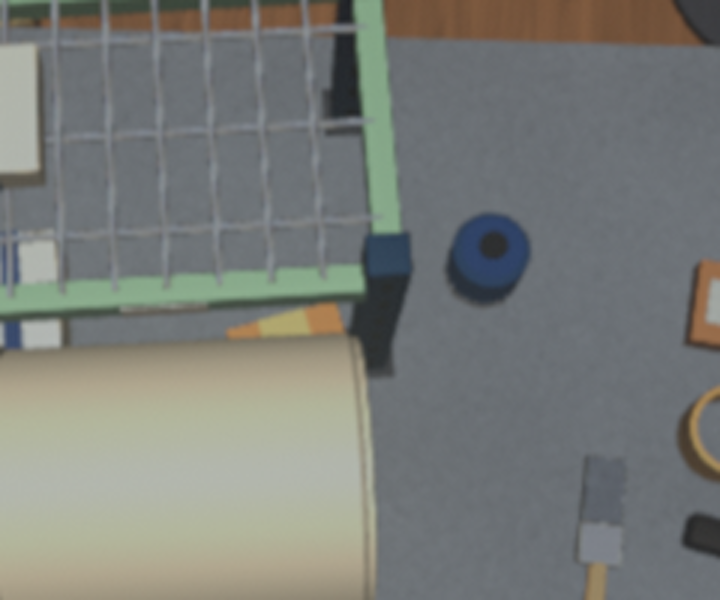

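```bash
python3 rk.py  "4,138,21" "12,136,21" "12,145,21"; python3 -m jog '[[0,[0.3,0.2,-0.2],[0,0,0]],[0,[0.6,0.4,-0.3],[0,0,0]],[0,[0.9,0.7,-0.5],[0,0,0]],[0,[1.1,0.8,-0.6],[0,0,0]]]'
python3 look.py 11
```

```text
tcp rack [ -5.2 140.7] F [ 1.2  8.2 -0.9] [0.08 0.66 2.21 3.04 0.37 1.61]
shift cm [ 0.72  0.54 -0.32] turn [0. 0. 0.] ang 0.0 n>= 0.19161628722656326
shift cm [ 1.35  1.01 -0.57] turn [0. 0. 0.] ang 0.0 n>= 0.35646426359391187
shift cm [1.39 1.04 0.33] turn [0. 0. 0.] ang 0.0 n>= 0.3543672335604773
t: 15.9
ee_pos: [597.3, 70.9, 21.2]
orientation: [-1.463, -0.618, -0.382]
ft_force: [-9.2, 45.2, 5.2]
width: 0.4
t 15.9 tcp [597.3  70.9  21.2] F [-9.2 45.2  5.2] q [0.08 0.67 2.18 3.01 0.35 1.63]
top [297 161  39  10 310] ctr w [621.7   9. ] rack [26.5 75.5] size [ 27.4 110.1] ang-rack 0.6
side [315 190  31  34 572] ctr w [565.4  -5.5] rack [-30.8  66. ] size [ 87.3 117. ] ang-rack 3.2
```

View pics/side11c.png

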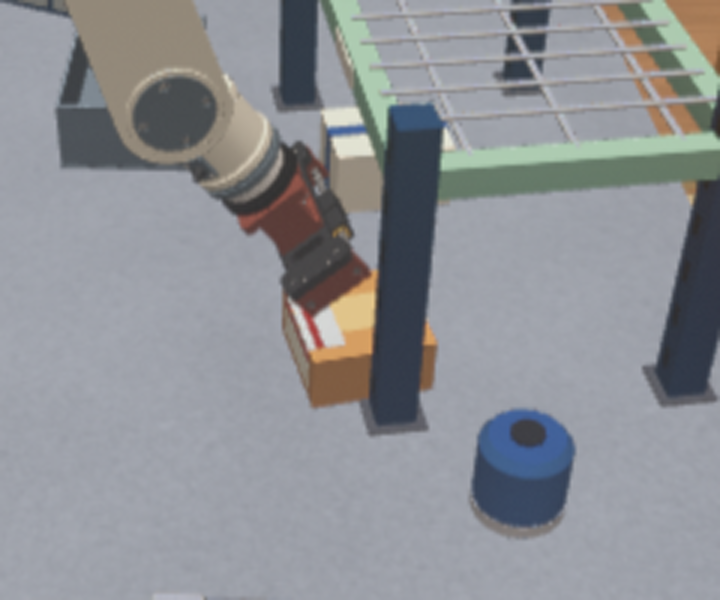

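View pics/top11c.png

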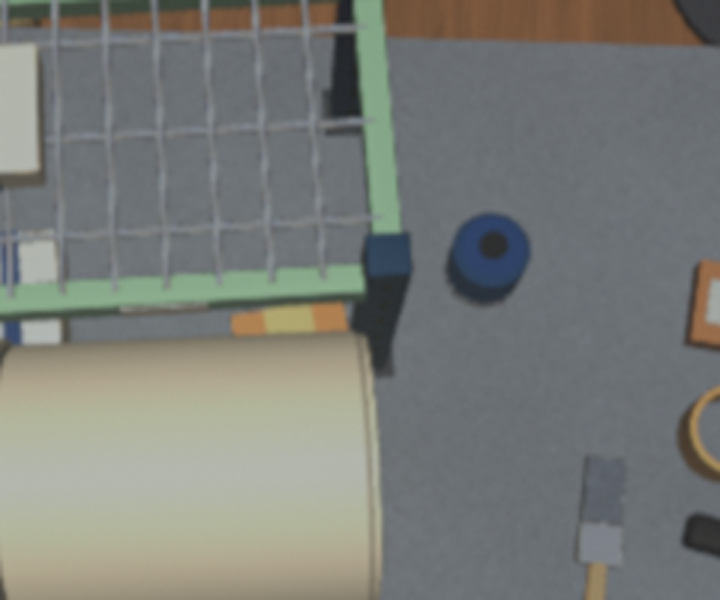

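```bash
python3 -m jog '[[0,[0,0,0.8],[0,0,0]],[0,[-0.2,0,1.8],[0,0,0]]]'; python3 rk.py " -40,155,22" " -98,155,22" " -98,73,22"
```

```text
t: 16.2
ee_pos: [593.9, 84.5, 19.8]
orientation: [-1.466, -0.608, -0.39]
ft_force: [0.3, 0.3, 0.4]
width: 0.5
tcp rack [  5.4 153.1] F [0.3 0.3 0.4] [0.11 0.67 2.18 3.1  0.35 1.59]
shift cm [-3.49 -2.89  0.44] turn [0. 0. 0.] ang 0.0 n>= 0.9095907144628267
shift cm [-8.12 -6.36  0.77] turn [0. 0. 0.] ang 0.0 n>= 2.0685566473198227
shift cm [-8.51 -6.61 -7.42] turn [0. 0. 0.] ang 0.0 n>= 2.6163898919790607
```

```bash
python3 -m jog '[[0,[-1.7,-1.4,0.4],[0,0,0]],[0,[-3.5,-2.9,0.5],[0,0,0]],[0,[-5.8,-4.6,0.7],[0,0,0]],[0,[-8.1,-6.4,0.8],[0,0,0]],[0,[-8.4,-6.5,-0.5],[0,0,0]],[0,[-8.4,-6.5,-4],[0,0,0]],[0,[-8.5,-6.6,-7.4],[0,0,0]],[0,[-8.5,-6.6,-7.4],[0,0,0]]]'; python3 look.py 12;  python3 rk.py " -78,73,22"
```

```text
t: 17.0
ee_pos: [498.8, -8.9, 22.0]
orientation: [-1.469, -0.604, -0.396]
ft_force: [-0.5, -0.1, 0.7]
width: 0.9
t 17.0 tcp [498.8  -8.9  22. ] F [-0.5 -0.1  0.7] q [-0.14  0.65  2.38  2.82  0.54  1.62]
top [297 161  40  14 368] ctr w [623.7   4.9] rack [28.1 71.2] size [115.   39.8] ang-rack -13.0
side [314 190  32  34 799] ctr w [565.6  -2.3] rack [-30.4  69.2] size [ 87.8 117.4] ang-rack 4.5
tcp rack [-98.5  71.4] F [-0.3  0.2  0.4] [-0.14  0.65  2.38  2.82  0.54  1.62]
shift cm [1.66 1.21 0.05] turn [0. 0. 0.] ang 0.0 n>= 0.4104208469310951
```

View pics/side12c.png

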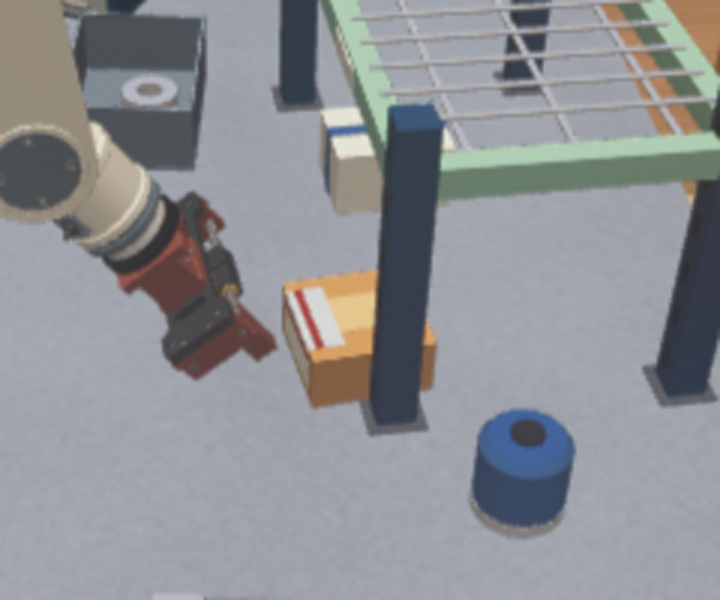

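View pics/top12c.png

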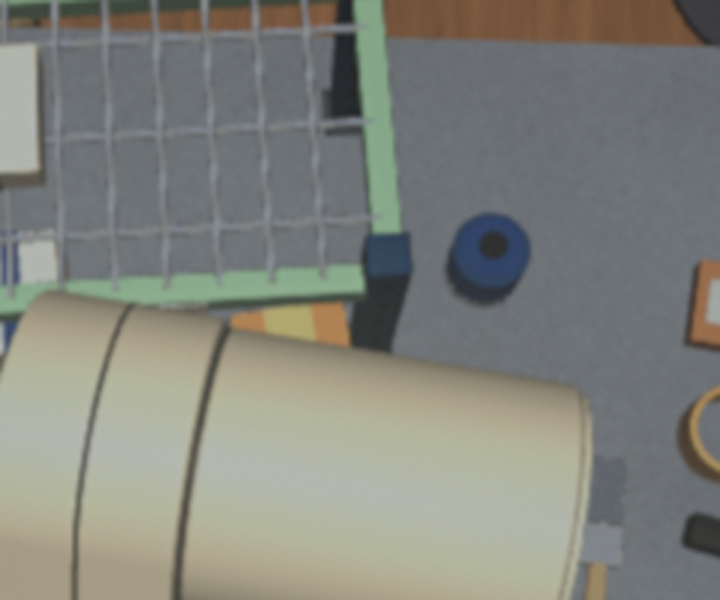

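```bash
python3 rk.py " -84,71,22" " -32,71,22"; python3 -m jog '[[0,[0.6,0.5,-0.1],[0,0,0]],[0,[1.2,0.9,-0.1],[0,0,0]],[0,[1.9,1.4,-0.1],[0,0,0]],[0,[2.6,2,-0.2],[0,0,0]],[0,[3.3,2.5,-0.2],[0,0,0]],[0,[4.0,3,-0.3],[0,0,0]],[0,[4.6,3.5,-0.3],[0,0,0]],[0,[5,3.8,-0.4],[0,0,0]]]'; python3 look.py 13;  python3 rk.py " -26,71,22"
```

```text
tcp rack [-98.5  71.4] F [-0.3  0.2  0.4] [-0.14  0.65  2.38  2.82  0.54  1.62]
shift cm [ 1.17  0.85 -0.12] turn [0. 0. 0.] ang 0.0 n>= 0.2892823224835111
shift cm [ 5.33  3.95 -0.39] turn [0. 0. 0.] ang 0.0 n>= 1.3291724829943061
t: 17.9
ee_pos: [560.0, 1.0, 20.9]
orientation: [-1.466, -0.608, -0.387]
ft_force: [-3.6, 2.0, -0.4]
width: 0.4
t 17.9 tcp [560.    1.   20.9] F [-3.6  2.  -0.4] q [-0.1   0.65  2.26  2.79  0.42  1.7 ]
top [298 160  39  15 409] ctr w [615.5   5.5] rack [20.1 72.5] size [ 41.8 109.6] ang-rack -0.4
side [361 188  21  31 442] ctr w [651.3   4.7] rack [55.7 68.6] size [ 54.9 111.5] ang-rack 0.9
side [332 191  14  30 272] ctr w [576.4  -1. ] rack [-19.5  69.5] size [113.6  35.2] ang-rack -10.9
tcp rack [-35.   72.4] F [-1.5 -0.5 -0.4] [-0.1   0.65  2.26  2.79  0.42  1.7 ]
shift cm [ 0.76  0.48 -0.19] turn [0. 0. 0.] ang 0.0 n>= 0.18365272923889103
```

View pics/side13c.png

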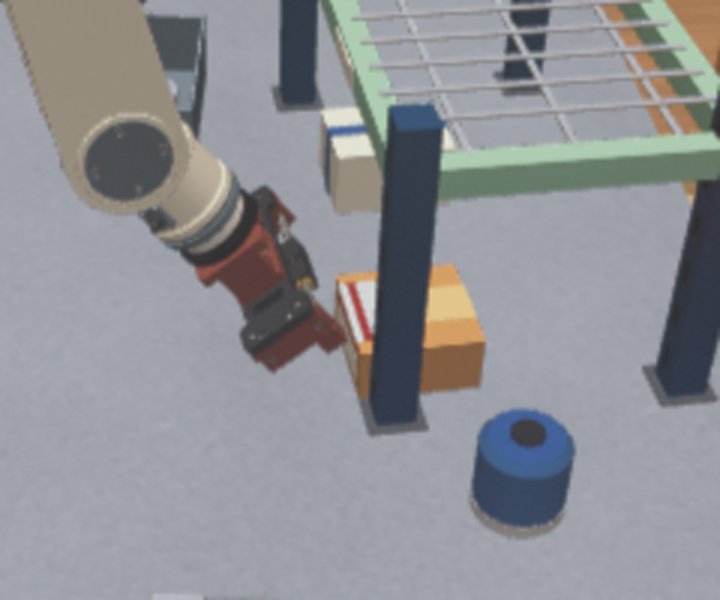

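```bash
python3 -m jog '[[0,[0.3,0.2,0],[0,0,0]],[0,[0.5,0.4,-0.1],[0,0,0]],[0,[0.6,0.5,-0.1],[0,0,0]],[0,[0.6,0.5,-0.1],[0,0,0]],[0,[0.6,0.5,-0.1],[0,0,0]]]'; python3 rk.py " -26,71,22"
python3 -m jog '[[0,[-0.6,-0.5,0],[0,0,0]],[0,[-2.5,-2,0],[0,0,0]],[0,[-6,-5,0],[0,0,0]],[0,[-7,-6,1],[0,0,0]],[0,[-7,-6,6],[0,0,0]],[0,[-7,-6,11],[0,0,0]],[0,[-7,-6,15],[0,0,0]],[0,[-7,-6,15],[0,0,0]]]'; python3 look.py 14
```

```text
t: 18.5
ee_pos: [567.3, 0.6, 20.5]
orientation: [-1.467, -0.607, -0.388]
ft_force: [-2.9, -0.2, 1.4]
width: 0.3
tcp rack [-28.5  71.9] F [-2.9 -0.2  1.4] [-0.1   0.66  2.24  2.78  0.41  1.71]
shift cm [ 0.28  0.02 -0.1 ] turn [0. 0. 0.] ang 0.0 n>= 0.060180976194739375
t: 19.3
ee_pos: [453.8, 142.5, 26.7]
orientation: [-1.462, -0.617, -0.381]
ft_force: [0.4, -0.0, 0.1]
width: 0.8
t 19.3 tcp [453.8 142.5  26.7] F [ 0.4 -0.   0.1] q [0.36 0.64 2.43 3.37 0.57 1.54]
top [298 160  40  23 538] ctr w [607.3   4.6] rack [11.7 72.3] size [ 59.6 110.6] ang-rack 1.0
side [361 188  23  31 514] ctr w [658.   7.] rack [62.5 70.3] size [ 58.4 118.6] ang-rack -4.0
side [334 191  12  30 199] ctr w [576.7   1. ] rack [-19.   71.4] size [113.6  29.7] ang-rack -13.7
```

View pics/side14c.png

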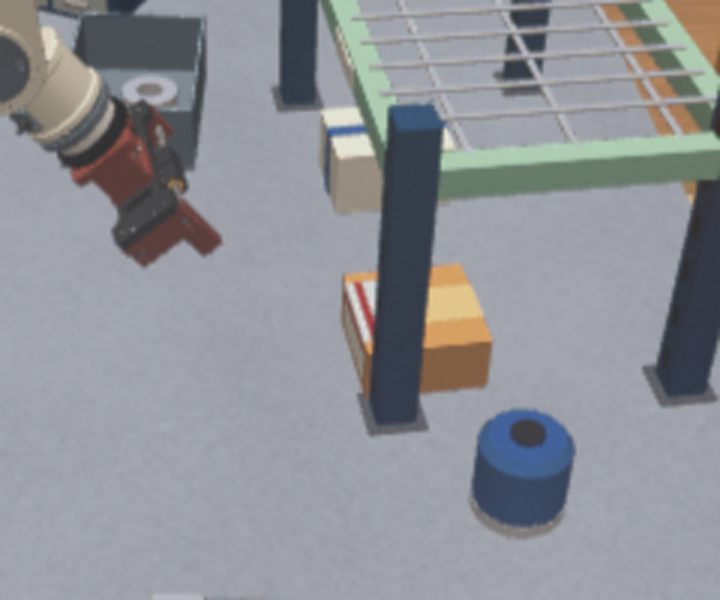

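View pics/top14c.png

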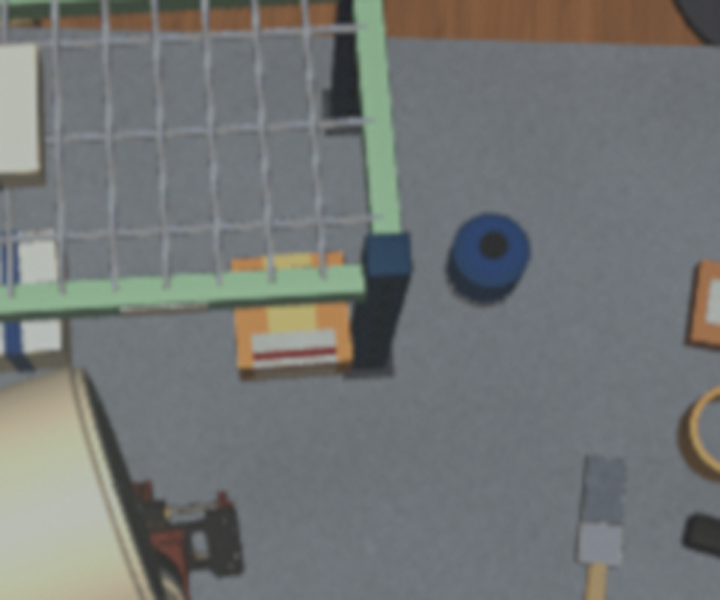

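```bash
python3 - <<'E'
from h import *
im=dict(np.load("pics/top14.npz")); c=im["color"]
cr=cv2.resize(c[135:190,290:365],None,fx=10,fy=10,interpolation=cv2.INTER_CUBIC)
def proj(p):
    T=im["pose"]; q=T[:3,:3].T@(np.array(p,float)-T[:3,3]); return (q[0]/q[2]*im["fx"]+im["cx"],q[1]/q[2]*im["fy"]+im["cy"])
def dr(pts,col):
    P=[[(u-290+.5)*10,(v-135+.5)*10] for u,v in map(proj,pts)]
    cv2.polylines(cr,[np.array(P,np.int32)],False,col,1)
R=lambda x,y,z:[*rack2w(x,y),z]
dr([R(-18,-18,0),R(-18,18,0),R(18,18,0)],(0,255,0)); dr([R(-18,-18,0),R(-18,-18,300)],(0,255,0)); dr([R(-18,18,0),R(-18,18,300)],(0,255,0))
dr([R(-18,18,55),R(-18,128,55),R(92,128,55),R(92,18,55),R(-18,18,55)],(255,0,0))
dr([R(-18,18,0),R(-18,128,0)],(255,0,255))
cv2.imwrite("pics/ov14.png",cr[...,::-1])
E
```

```text
(no output)
```

View pics/ov14.png

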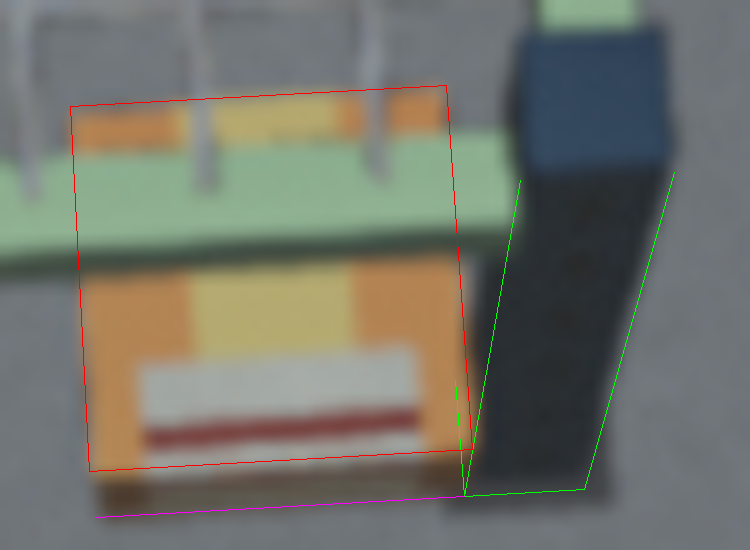

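```bash
python3 - <<'E'
from h import *
im=dict(np.load("pics/side14.npz")); c=im["color"]
x0,y0=325,180
cr=cv2.resize(c[y0:y0+65,x0:x0+75],None,fx=9,fy=9,interpolation=cv2.INTER_CUBIC)
def proj(p):
    T=im["pose"]; q=T[:3,:3].T@(np.array(p,float)-T[:3,3]); return (q[0]/q[2]*im["fx"]+im["cx"],q[1]/q[2]*im["fy"]+im["cy"])
def dr(pts,col):
    P=[[(u-x0+.5)*9,(v-y0+.5)*9] for u,v in map(proj,pts)]
    cv2.polylines(cr,[np.array(P,np.int32)],False,col,1)
R=lambda x,y,z:[*rack2w(x,y),z]
dr([R(-18,18,0),R(-18,-18,0),R(18,-18,0)],(0,255,0)); 
for a in ((-18,-18),(-18,18),(18,-18)): dr([R(*a,0),R(*a,300)],(0,255,0))
dr([R(-18,18,55),R(-18,128,55),R(92,128,55),R(92,18,55),R(-18,18,55)],(255,0,0)); dr([R(92,18,55),R(92,18,0),R(-18,18,0),R(-18,128,0),R(-18,128,55)],(255,0,255))
cv2.imwrite("pics/ov14s.png",cr[...,::-1])
E
```

```text
(no output)
```

View pics/ov14s.png

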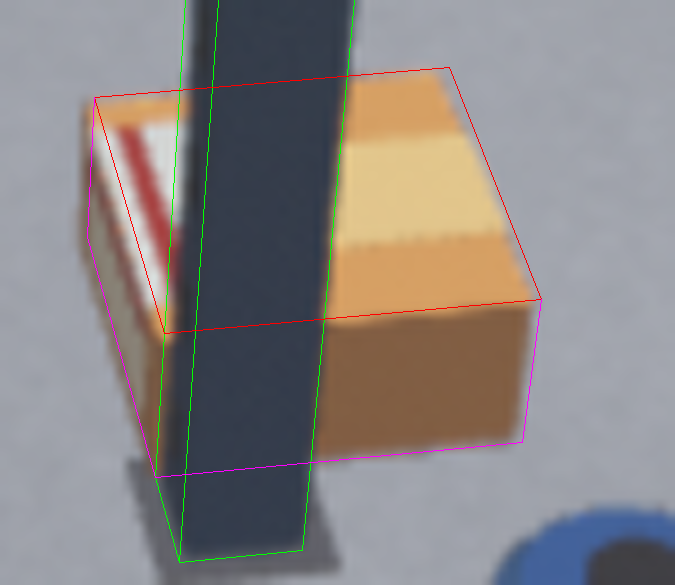

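Both overlays show the carton square and snug but about 3 mm short of the upright's front face. In the side view its back edge is at ~(533,305) against ~(541,300). I'll give it a small final push.

```bash
python3 rk.py " -80,152,21" " -80,71,21" " -45,71,21"
```

```text
tcp rack [-129.   218.4] F [-0.4 -0.1  0.6] [0.35 0.64 2.43 3.37 0.57 1.54]
shift cm [ 3.25  3.14 -6.93] turn [0. 0. 0.] ang 0.0 n>= 1.6550335042718611
shift cm [  2.83   2.87 -15.02] turn [0. 0. 0.] ang 0.0 n>= 3.109485686605868
shift cm [  5.63   4.96 -15.23] turn [0. 0. 0.] ang 0.0 n>= 3.3957891124891106
```

```bash
python3 -m jog '[[0,[1.5,1.5,-3.5],[0,0,0]],[0,[2.8,2.8,-7.5],[0,0,0]],[0,[2.8,2.9,-11.5],[0,0,0]],[0,[2.8,2.9,-15],[0,0,0]],[0,[4.2,3.9,-15.1],[0,0,0]],[0,[5.6,5,-15.2],[0,0,0]],[0,[5.6,5,-15.2],[0,0,0]],[0,[5.6,5,-15.2],[0,0,0]]]'; python3 rk.py " -32,71,21" " -25.5,71,21"
```

```text
t: 20.2
ee_pos: [549.6, -5.7, 20.0]
orientation: [-1.468, -0.604, -0.39]
ft_force: [0.5, 0.3, 0.1]
width: 0.0
tcp rack [-46.6  67.1] F [0.5 0.3 0.1] [-0.12  0.66  2.28  2.78  0.44  1.69]
shift cm [1.25 0.81 0.31] turn [0. 0. 0.] ang 0.0 n>= 0.30344782816226057
shift cm [1.77 1.19 0.27] turn [0. 0. 0.] ang 0.0 n>= 0.43023008830546683
```

```bash
python3 -m jog '[[0,[0.7,0.5,0.3],[0,0,0]],[0,[1.2,0.8,0.3],[0,0,0]],[0,[1.5,1.0,0.3],[0,0,0]],[0,[1.8,1.2,0.3],[0,0,0]],[0,[1.8,1.2,0.3],[0,0,0]],[0,[1.8,1.2,0.3],[0,0,0]]]'; python3 rk.py " -25.5,71,21"
```

```text
t: 20.8
ee_pos: [571.2, 2.7, 21.2]
orientation: [-1.466, -0.607, -0.387]
ft_force: [-0.6, 0.3, -0.9]
width: 0.2
tcp rack [-24.3  73.6] F [-0.6  0.3 -0.9] [-0.09  0.66  2.23  2.78  0.4   1.71]
shift cm [-0.12 -0.07 -0.25] turn [0. 0. 0.] ang 0.0 n>= 0.056655301569849305
```

```bash
python3 -m jog '[[0,[-0.6,-0.5,0],[0,0,0]],[0,[-2.5,-2,0],[0,0,0]],[0,[-6,-5,0],[0,0,0]],[0,[-7,-6,1],[0,0,0]],[0,[-7,-6,6],[0,0,0]],[0,[-7,-6,11],[0,0,0]],[0,[-7,-6,16],[0,0,0]],[0,[-7,-6,18],[0,0,0]]]'; python3 look.py 15
python3 - <<'E'
from h import *
for n,x0,y0 in(("top",290,135),("side",325,180)):
    im=dict(np.load(f"pics/{n}15.npz")); c=im["color"]
    cr=cv2.resize(c[y0:y0+60,x0:x0+75],None,fx=9,fy=9,interpolation=cv2.INTER_CUBIC)
    def proj(p):
        T=im["pose"]; q=T[:3,:3].T@(np.array(p,float)-T[:3,3]); return (q[0]/q[2]*im["fx"]+im["cx"],q[1]/q[2]*im["fy"]+im["cy"])
    def dr(pts,col):
        P=[[(u-x0+.5)*9,(v-y0+.5)*9] for u,v in map(proj,pts)]
        cv2.polylines(cr,[np.array(P,np.int32)],False,col,1)
    R=lambda x,y,z:[*rack2w(x,y),z]
    for a in ((-18,-18),(-18,18),(18,-18)): dr([R(*a,0),R(*a,300)],(0,255,0))
    dr([R(-18,18,55),R(-18,128,55),R(92,128,55),R(92,18,55),R(-18,18,55)],(255,0,0))
    cv2.imwrite(f"pics/ov15{n}.png",cr[...,::-1])
E
```

```text
t: 21.6
ee_pos: [453.4, 170.5, 27.1]
orientation: [-1.465, -0.61, -0.385]
ft_force: [0.0, -0.1, -0.4]
width: 0.5
t 21.6 tcp [453.4 170.5  27.1] F [ 0.  -0.1 -0.4] q [0.45 0.64 2.41 3.5  0.55 1.51]
top [298 160  40  22 560] ctr w [608.8   4.8] rack [13.3 72.4] size [ 55.  110.8] ang-rack 0.5
side [361 188  25  31 559] ctr w [670.5   3.5] rack [74.7 65.7] size [123.8  61.4] ang-rack -15.9
```

View pics/ov15top.png

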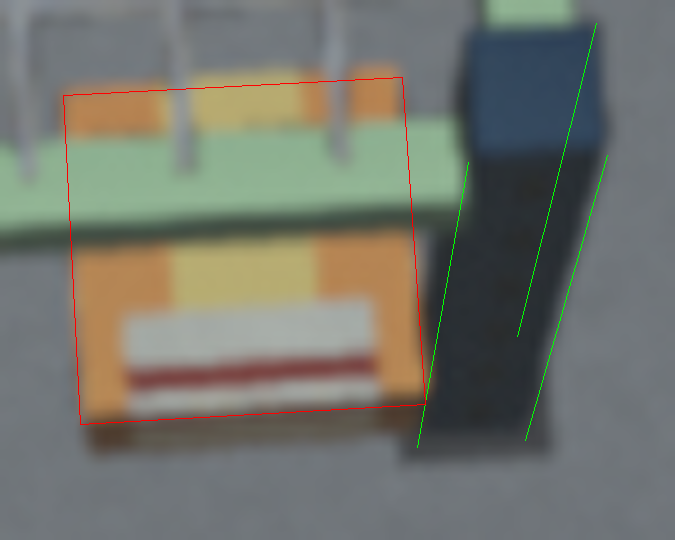

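View pics/ov15side.png

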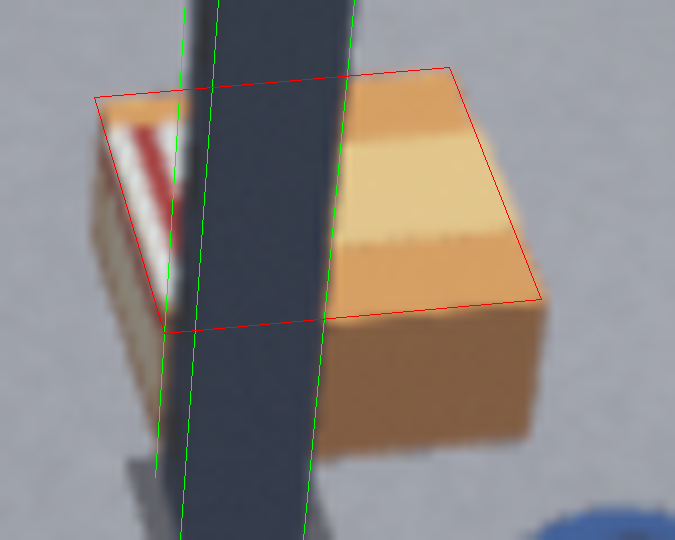

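View pics/side15.png

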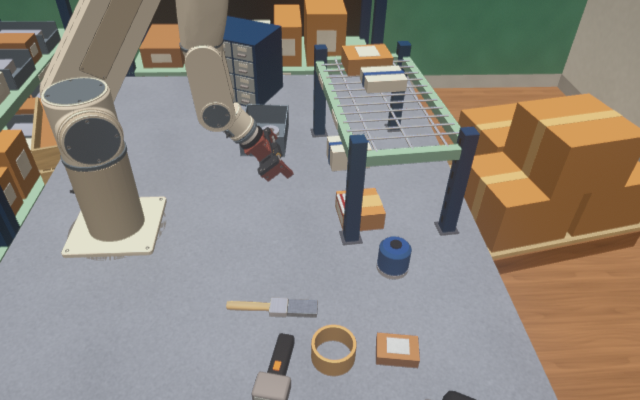

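View pics/top15.png

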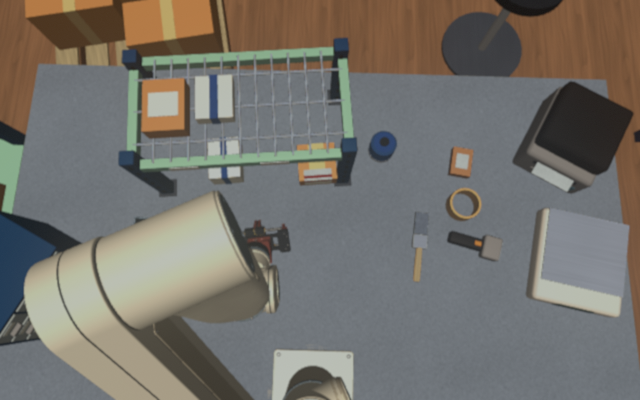

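```bash
python3 - <<'E'
import numpy as np,cv2
for n in("top","side"):
    a=np.load(f"pics/{n}0.npz")["color"];b=np.load(f"pics/{n}15.npz")["color"]
    m=(cv2.absdiff(a,b).max(2)>45).astype(np.uint8)
    m=cv2.morphologyEx(m,cv2.MORPH_OPEN,np.ones((2,2)))
    l,lab,st,ce=cv2.connectedComponentsWithStats(m)
    print(n,[s.tolist() for s in st[1:] if s[4]>12])
E
```

```text
top [[313, 144, 14, 6, 69], [330, 144, 5, 5, 25], [299, 146, 11, 5, 50], [300, 162, 39, 24, 576], [312, 188, 38, 41, 1370], [219, 194, 73, 117, 2126], [349, 195, 2, 24, 48], [96, 199, 157, 201, 15644], [94, 238, 8, 13, 42], [0, 245, 197, 155, 16492], [0, 256, 5, 3, 14], [24, 261, 3, 8, 22], [0, 262, 7, 4, 19], [267, 264, 12, 46, 141], [271, 276, 4, 34, 96], [267, 305, 3, 5, 13], [295, 374, 36, 26, 542], [335, 377, 10, 7, 39], [330, 382, 27, 15, 156]]
side [[3, 0, 159, 102, 9427], [176, 0, 67, 101, 2700], [229, 43, 3, 8, 21], [46, 44, 8, 5, 21], [233, 44, 3, 7, 21], [201, 52, 8, 3, 16], [190, 77, 65, 68, 1485], [97, 78, 28, 33, 340], [4, 86, 32, 56, 1033], [34, 89, 5, 7, 26], [38, 99, 13, 32, 213], [106, 104, 32, 52, 901], [57, 108, 53, 57, 1725], [258, 127, 19, 15, 146], [42, 131, 16, 15, 178], [247, 132, 9, 12, 42], [256, 156, 39, 26, 615], [361, 189, 26, 43, 853], [336, 192, 11, 36, 208], [291, 201, 46, 45, 1493]]
```

Everything matches except the carton and the arm. The arm hides the bin from above, so I'll move it aside and check the bin as well.

```bash
python3 -m jog '[[0,[-0.5,-0.5,-4],[0,0,0]],[0,[-0.5,-1,-8],[0,0,0]],[0,[-0.5,-1,-12],[0,0,0]],[0,[-0.5,-1,-15],[0,0,0]],[0,[-0.5,-1,-15],[0,0,0]]]'; python3 look.py 16; python3 - <<'E'
import numpy as np,cv2
for n in("top","side"):
    a=np.load(f"pics/{n}0.npz")["color"];b=np.load(f"pics/{n}16.npz")["color"]
    m=(cv2.absdiff(a,b).max(2)>45).astype(np.uint8)
    m=cv2.morphologyEx(m,cv2.MORPH_OPEN,np.ones((2,2)))
    l,lab,st,ce=cv2.connectedComponentsWithStats(m)
    print(n,[s.tolist() for s in st[1:] if s[4]>12])
E
```

```text
t: 22.2
ee_pos: [466.4, 12.2, 32.7]
orientation: [-1.47, -0.601, -0.395]
ft_force: [0.0, 0.4, -0.0]
width: 0.8
t 22.2 tcp [466.4  12.2  32.7] F [ 0.   0.4 -0. ] q [-0.08  0.62  2.45  2.9   0.58  1.59]
top [298 160  40  21 446] ctr w [608.9   5.1] rack [13.4 72.7] size [ 55.6 110.4] ang-rack 1.2
side [361 188  25  31 555] ctr w [660.    7.4] rack [64.5 70.5] size [ 63.5 117.8] ang-rack -3.7
side [336 191  10  28 151] ctr w [580.7   8.6] rack [-14.3  78.7] size [102.7  24.1] ang-rack -13.7
top [[313, 145, 14, 5, 62], [330, 144, 5, 5, 23], [299, 146, 11, 5, 41], [300, 163, 39, 20, 386], [210, 170, 12, 9, 101], [192, 172, 49, 140, 3496], [227, 177, 41, 97, 2702], [268, 179, 8, 18, 44], [320, 181, 15, 4, 44], [310, 182, 9, 2, 18], [332, 189, 17, 3, 41], [264, 190, 132, 89, 8941], [395, 220, 4, 35, 71], [260, 257, 28, 143, 1896], [0, 262, 10, 5, 29], [36, 269, 6, 5, 18], [33, 272, 5, 4, 13], [239, 272, 4, 5, 14], [39, 275, 4, 5, 14], [0, 280, 54, 120, 4010], [45, 281, 6, 6, 25], [230, 282, 4, 6, 14], [50, 287, 13, 14, 44], [44, 289, 108, 111, 3892], [232, 292, 4, 8, 19], [252, 292, 6, 6, 18], [72, 294, 7, 10, 33], [236, 299, 11, 14, 75], [223, 304, 5, 10, 32], [255, 304, 4, 11, 37], [208, 313, 30, 87, 1382], [233, 312, 28, 88, 1116], [242, 315, 8, 8, 34], [206, 320, 6, 9, 33], [43, 323, 6, 8, 21], [56, 322, 5, 8, 19], [255, 322, 4, 9, 21], [207, 330, 4, 4, 14], [254, 345, 5, 5, 13], [254, 351, 6, 8, 27], [297, 374, 60, 26, 882], [61, 393, 5, 7, 18], [53, 395, 6, 5, 18]]
side [[3, 0, 240, 102, 13117], [166, 32, 11, 17, 44], [229, 43, 3, 8, 21], [233, 44, 3, 7, 21], [202, 52, 7, 3, 14], [181, 76, 6, 5, 24], [4, 86, 33, 56, 1032], [33, 87, 15, 9, 67], [116, 93, 25, 16, 162], [38, 99, 9, 27, 139], [89, 98, 26, 23, 267], [191, 100, 52, 72, 2171], [103, 107, 35, 49, 1220], [49, 112, 37, 13, 257], [42, 123, 53, 44, 1733], [237, 134, 21, 26, 278], [235, 157, 102, 89, 3330], [361, 189, 26, 43, 852], [336, 192, 11, 36, 210]]
```

View pics/top16.png

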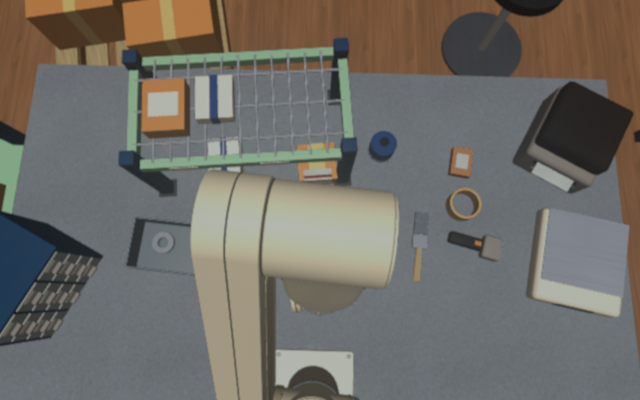

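View pics/side16.png

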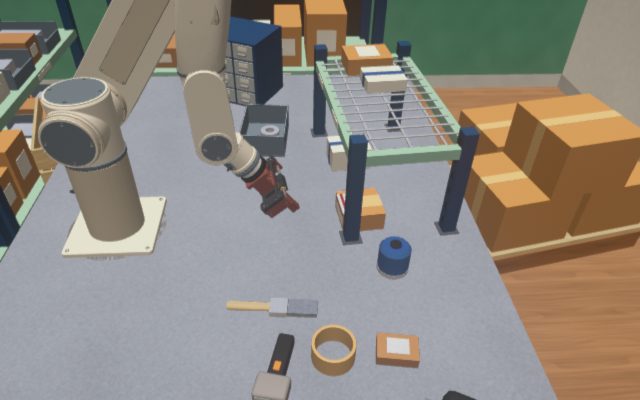

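The bin and its bearing (163,242 in the top view), the white box (225,155) and the items on the right are all where they started. The robot is clear of everything, and the carton stands at (317,162) beside the upright. Handing in.

```bash
python3 -c "
from workcell import ctrl
print(ctrl.close_job())"
```

```text
the job is handed in; nothing more can be done
None
```

The carton is now in the bay beside the front right upright, label facing the robot and about level with the upright's front face. I handed the job in at about 22 s.

I pushed the carton straight up to the upright, then pushed its free end so it pivoted on the upright's front left edge. Partway through I flipped the wrist so the tool could lean back about 37° under the beam. Two short pushes on the labelled face then brought it in.

**Last checks:**
- **Depth:** the labelled face is level with the upright's front to within about 1–2 mm. The two cameras differ by about 1 mm.
- **Beside the upright:** the carton's centre is about 72.5 mm left of the upright (nominal 73 mm). The top view shows a gap of no more than 2–3 mm.
- **Squareness:** the top view gives 0.5–1.2°. The side camera's automatic angle fits (up to 16° off) were unusable, because the upright hides part of the carton. By eye, its edges there run parallel to the expected outline.
- **Other objects:** comparing first and last pictures shows only the carton and the arm changed. The parts of the bin and white box hidden by the arm in the last top view were clear in the earlier or side views.

**What went less well:**
- Twice the finger slipped off or past the carton's free corner, and I repositioned it.
- While squaring the carton, the wrist briefly read about 45 N as the fingertip squeezed it against the upright, so I backed off at once. The rack shows no change in the pictures.

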